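# Put the knocked-over mosaic bench back in order

## Task

Someone bumped the mosaic bench. Stand the fallen plywood bin upright on the table on its own bottom, lower every white ceramic ball gently down onto its floor (they chip: never drop them in or press them hard), and stand the fallen glue bottle and the fallen varnish tin upright, each wholly on the cork board. Leave the other things on the bench where they are.

Things in the scene. Friction and masses are not known exactly. Their poses are not given: they have to be found in the camera images.
- bin: deep open plywood bin, loose, 0.5 kg. Own frame: origin at the centre of its underside, z out of the mouth; outside 126 (x) x 256 (y) x 84 mm (z), walls and floor 8 mm, inside 110 x 240, 76 deep. At the start it lies on its +x side: z axis level, mouth to the robot's left, origin 63 mm up, pull tab on top. It tips onto its underside about the edge x = +63 mm, z = 0.
- bin_tab (a point): grip point on the bin's flat pull tab, 30 mm out from the middle of its -x side: x = -93, y = 0, z = 48 mm in the bin's frame (same axes as the bin). The tab is 14 mm thick (y), stands out from x = -63 to -114 mm and spans z = 22 to 74 mm.
- bin_in (a point): centre of the bin's inner floor, 8 mm above the underside; same axes as the bin.
- ball1: white ceramic ball no. 1, 52 mm diameter, cut off below by a broad flat foot 38 mm across on which it stands without rolling (off its foot it rolls); about 90 g; glazed and fragile. Origin at the ball's centre, 18 mm above the foot's face; total height 44 mm. One of two to four present.
- ball2: white ceramic ball no. 2, 52 mm diameter, cut off below by a broad flat foot 38 mm across on which it stands without rolling (off its foot it rolls); about 90 g; glazed and fragile. Origin at the ball's centre, 18 mm above the foot's face; total height 44 mm. One of two to four present.
- ball3: white ceramic ball no. 3, 52 mm diameter, cut off below by a broad flat foot 38 mm across on which it stands without rolling (off its foot it rolls); about 90 g; glazed and fragile. Origin at the ball's centre, 18 mm above the foot's face; total height 44 mm. One of two to four present.
- ball4: white ceramic ball no. 4, 52 mm diameter, cut off below by a broad flat foot 38 mm across on which it stands without rolling (off its foot it rolls); about 90 g; glazed and fragile. Origin at the ball's centre, 18 mm above the foot's face; total height 44 mm. One of two to four present.
- glue: square white glue bottle with paper label and grey nozzle, lying on its side at the start: body 50 x 50 mm (x, y) by 115 mm (z), then a narrow nozzle (40 mm wide at its foot, 12 mm at its tip) up to z = 165 mm. Origin at the centre of its underside, z towards the nozzle. About 0.28 kg.
- tin: flat rectangular metal varnish tin with black screw cap, lying on its broad side at the start: body 40 (x) by 56 mm (y) by 125 mm (z), cap 30 mm wide up to z = 145 mm. Origin at the centre of its underside, z towards the cap; at the start its y axis is level and x upright, so it is 40 mm high. About 0.32 kg.
- board: cork board fixed to the table, 150 mm (x) by 220 mm (y), 6 mm thick, on which bottles belong. Origin at the centre of its underside, on the table.
- tub: bystander: round clear tub of tile chips, 90 mm wide, 50 mm high. Origin under its centre.
- tape: bystander: roll of masking tape lying flat, 90 mm wide, 24 mm high. Origin under its centre.
- brush: bystander: paint brush lying flat.
- tile1: bystander: flat white tile 90 x 50 x 7 mm. Origin under its centre.
- clamp: bystander: black hand clamp lying flat, 130 x 30 x 27 mm.
- driver: bystander: screwdriver lying flat.
There are look-alikes about, which are no part of the job. What is shaped like the ball2 but black or orange is not meant.

How it is judged (in metres and radians):
On the way, in this order (a step that is already met when the one before it is completed fails the run):
1. the bin stands upright on the table on its own bottom (angle between bin's own z axis and vertical below 0.09 rad and height (world z) of bin below 0.012 m and linear speed of bin below 0.02 m/s), for 0.3 s.
2. every ball lies inside the upright bin (all of step 1 and x of ball1 in the frame of bin between -0.055 and 0.055 m and y of ball1 in the frame of bin between -0.12 and 0.12 m and z of ball1 in the frame of bin between 0.02 and 0.07 m and linear speed of each of ball1, ball2, ball3, ball4 below 0.03 m/s and x of ball2 in the frame of bin between -0.055 and 0.055 m and y of ball2 in the frame of bin between -0.12 and 0.12 m and z of ball2 in the frame of bin between 0.02 and 0.07 m and x of ball3 in the frame of bin between -0.055 and 0.055 m and y of ball3 in the frame of bin between -0.12 and 0.12 m and z of ball3 in the frame of bin between 0.02 and 0.07 m and x of ball4 in the frame of bin between -0.055 and 0.055 m and y of ball4 in the frame of bin between -0.12 and 0.12 m and z of ball4 in the frame of bin between 0.02 and 0.07 m), for 0.3 s.
At the end, for the whole second after the job is handed in: The bin stands on its bottom (within 5 degrees), every ball present lies inside it at rest, below the rim, and glue bottle and tin stand upright (within 5 degrees) on the cork board, their centres at least 19 mm inside its edges; everything released and at rest (all of step 2 and x of glue in the frame of board between -0.056 and 0.056 m and y of glue in the frame of board between -0.091 and 0.091 m and angle between each of glue, tin's own z axis and vertical below 0.09 rad and z of each of glue, tin in the frame of board below 0.012 m and linear speed of each of glue, tin below 0.02 m/s and x of tin in the frame of board between -0.056 and 0.056 m and y of tin in the frame of board between -0.091 and 0.091 m); the robot touches nothing.
It fails at once if a ball strikes or is pressed against the bin with more than 16 N (dropped or forced) (contact force between any of ball1, ball2, ball3, ball4 and bin above 16 N).
It fails at once if a bystander (tub, tape, brush, tile, clamp, screwdriver) is moved by more than 30 mm (distance of any of tub, tape, brush, tile1, clamp, driver from where it was at the start of the episode above 0.03 m).
Of ball1, ball2, ball3, ball4 only 2 to 4 are there at a start; the rules pass over those that are not, and their reading is None.
At some moment in a run one of ball1, ball2, ball3, ball4 may be knocked a few centimetres aside while the robot is not near it.
It also fails if it takes over 210 s, if anything falls off the work surface, if the arm or the gripper's body presses on something with over 40 N, if the wrist force passes 120 N, or if a joint passes its speed limit or range.

## Robot

A 7-joint arm with a two-finger parallel gripper is mounted at the origin on the work surface. World frame = base frame: x ahead of the robot, y to its left, z up, the work surface at z = 0. Lengths are in mm, angles in rad, forces in N, time in s.
With the tool pointing down it reaches from about 425 to 875 mm from the base axis. Payload 8.4 kg.
Tool frame: the origin (TCP) lies between the finger pads; the fingertips stand 17 mm ahead of it and the grasp point (between the pads) lies 2 mm behind it; z points along the fingers, y is the line along which they close (so a half turn about z gives the same grasp; the last joint's range is limited). The gripper opens to 87 mm and grips with 3 to 60 N. Pads are 19 mm wide; open, the fingers measure 117 mm over their backs; the gripper's body (75 mm by 190 mm) begins 51 mm behind the grasp point.
Start: joints at [-1.289, 0.333, 0.04, 1.465, -0.013, 1.343, -0.059], TCP at [241.58, 603.409, 208.246] pointing down, gripper open.
Joint ranges: [-2.58, 2.58], [-0.38, 2.09], [-1.3, 1.39], [0.25, 2.4], [-1.5, 4.64], [0.08, 2.09], [-2.65, 2.65]. Speed limits (rad/s): [2.22, 2.22, 2.79, 2.79, 3.14, 3.14, 3.14].

## Interface

Orientations are given as a rotation vector (axis times angle).
In Python, from rig import env gives the robot as it stands.
- The arm moves only by the shell command python3 -m creep 'ROWS' [FORCE]. ROWS is JSON, a list of rows, each a list of 7 numbers: the opening, from 0 (shut) to 1 (fully open), then the shift along the world's x, y, z scaled (see below), then the turn, a rotation vector about the world's x, y, z scaled (see below). A call has 1 to 12 rows; each row is the pose to reach, as a shift and turn from the pose commanded when the call began; what a row does not reach only later rows make up. The controller multiplies each number of a shift by 100 mm and each number of a turn by 90 degrees. A row lasts 1/10 s, in which the tool goes at most 50 mm and 8.59 degrees, less where a joint would pass 70% of its speed; a pose out of reach is approached as far as the arm can. A call with a number of a shift or a turn outside -1 to 1 is refused whole. A call with a gripper value outside its range is refused whole. The fingers move at their own pace and stop on an object; FORCE is the grip in N (left out, the last holds). Time passes only in rows, so rows that repeat a pose let the fingers close. It gives the time, the measured TCP pose, the force, the opening and the grip force at its end, in the units of the state.
- env.read_state(): the state, without advancing time (a new reading comes with each control period).
- env.capture(name): name is "scene" or "top" or "wrist"; returns a dict with "color" (400x640x3 uint8, red, green, blue), "K" (3x3 intrinsics, pixels), "distortion" ([k1, k2, p1, p2, k3] as OpenCV has them; the pictures are not rectified), "rvec" (rotation vector, rad) and "tvec" (3), from world to camera coordinates, as OpenCV has them; the wrist camera has in their place "hand_eye" (4x4, takes a point from camera to tool coordinates, whose origin is the TCP and whose axes are the flange's). Camera axes: x right, y down, z forward; pixel columns grow to the right and rows downward; lengths in mm; the calibration is good to about 2 mm. A picture is of the moment at which its call begins: read the wrist's pose just before it. There is no depth.
- env.hand_in(): hands the job in; it is judged then, once.
The state is a dict: "clock": time; "q": joint angles; "qvel": joint speeds; "joint_torque": joint torques, N m; "tool_pos": TCP position; "eef_rot": TCP orientation; "contact_force": force on the tool from outside, world axes, zero at the start; "moment": the same for the moment, N m; "opening": opening from 0.0 (shut) to 1.0 (fully open); "gripper_force": force on a finger pad.
Only numpy, scipy, OpenCV 4.12 (cv2) and the standard library are available. Lean on these libraries where they do the work, as an engineer would, in place of code of your own. Each camera call takes 0.05 s, during which the arm holds its last target. There are 200 camera calls.

## Working session

There is one attempt and no reset: what is moved stays moved. The work goes in short steps, Python scripts to look and compute and a shell command to move; the robot and the scene stay as the last step left them, time stands still between calls to the robot, and variables do not carry over. Pictures are saved under pics/ and viewed, at most 14 in all, crops included, and the job is handed in when it is done.

```bash
ls; mkdir -p pics
cat > h.py <<'E'
import numpy as np, cv2
from scipy.spatial.transform import Rotation as R
from rig import env
def cam(n):
    s=env.read_state(); c=env.capture(n)
    if n=="wrist":
        T=np.eye(4);T[:3,:3]=R.from_rotvec(s["eef_rot"]).as_matrix();T[:3,3]=s["tool_pos"]
        M=np.linalg.inv(T@np.array(c["hand_eye"]))
        c["rvec"]=cv2.Rodrigues(M[:3,:3])[0];c["tvec"]=M[:3,3]
    c={k:np.array(v,dtype=float) if k not in("color",) else np.array(v) for k,v in c.items() if not isinstance(v,str)}
    return c
def save(c,f): cv2.imwrite("pics/"+f,c["color"][:,:,::-1])
def px2w(c,uv,z):
    uv=np.array(uv,float).reshape(-1,1,2)
    n=cv2.undistortPoints(uv,c["K"],c["distortion"]).reshape(-1,2)
    Rm=cv2.Rodrigues(c["rvec"])[0];t=c["tvec"].reshape(3)
    o=-Rm.T@t; d=np.c_[n,np.ones(len(n))]@Rm
    z=np.broadcast_to(z,len(n)); return o+d*((z-o[2])/d[:,2])[:,None]
def w2px(c,p): return cv2.projectPoints(np.array(p,float).reshape(-1,3),c["rvec"],c["tvec"],c["K"],c["distortion"])[0].reshape(-1,2)
E
python3 - <<'E'
from h import *
import pickle
print({k:np.round(v,3) for k,v in env.read_state().items()})
cs={}
for n in("top","scene"):
    c=cam(n);cs[n]=c;save(c,n+"0.png")
    Rm=cv2.Rodrigues(c["rvec"])[0];print(n,(-Rm.T@c["tvec"].reshape(3)).round(),c["K"].round(1).tolist(),c["distortion"])
pickle.dump(cs,open("c0.pkl","wb"))
E
```

```text
pics
{'clock': np.float64(0.0), 'q': array([-1.289,  0.334,  0.04 ,  1.466, -0.013,  1.343, -0.059]), 'qvel': array([ 0.   ,  0.001, -0.001,  0.001,  0.001, -0.   , -0.001]), 'joint_torque': array([ 1.0000e-03, -6.5636e+01,  1.3360e+00, -4.0378e+01, -6.0000e-02,
        4.5000e-02,  0.0000e+00]), 'tool_pos': array([241.412, 602.978, 207.355]), 'eef_rot': array([-5.950e-01, -3.085e+00,  3.000e-03]), 'contact_force': array([-0.486,  0.135,  0.31 ]), 'moment': array([ 0.057, -0.02 ,  0.066]), 'gripper_force': np.float64(0.0), 'opening': np.float64(1.002)}
top [ 505.   -5. 1244.] [[440.3, 0.0, 323.4], [0.0, 440.3, 202.5], [0.0, 0.0, 1.0]] [0.0183985 0.        0.        0.        0.       ]
scene [1052.  779. 1352.] [[515.4, 0.0, 324.7], [0.0, 515.4, 197.2], [0.0, 0.0, 1.0]] [-0.05908912  0.          0.          0.          0.        ]
```

View pics/top0.png

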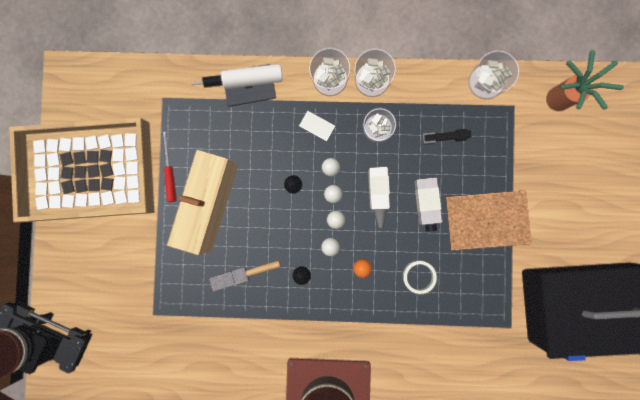

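View pics/scene0.png

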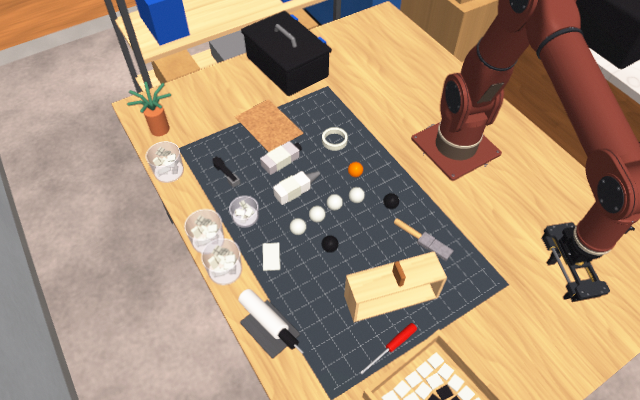

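Top view: the bin is at (200,200) with its brown tab at (190,201). Ball-shaped candidates are four white at (331,167), (333,194), (336,219), (331,247), two black at (293,184), (302,275) and one orange at (362,268). Only the white ones match the description. The glue is at (379,190) and the tin at (428,202). I'll confirm with an enlarged crop.

Run:
```python
import pickle,cv2
cs=pickle.load(open("c0.pkl","rb"))
a=cs["top"]["color"][:,:,::-1]
cv2.imwrite("pics/t1.png",cv2.resize(a[130:290,155:355],None,fx=3.75,fy=3.75,interpolation=cv2.INTER_CUBIC))
cv2.imwrite("pics/t2.png",cv2.resize(a[140:300,340:540],None,fx=3.75,fy=3.75,interpolation=cv2.INTER_CUBIC))
```

```text
(no output)
```

View pics/t1.png

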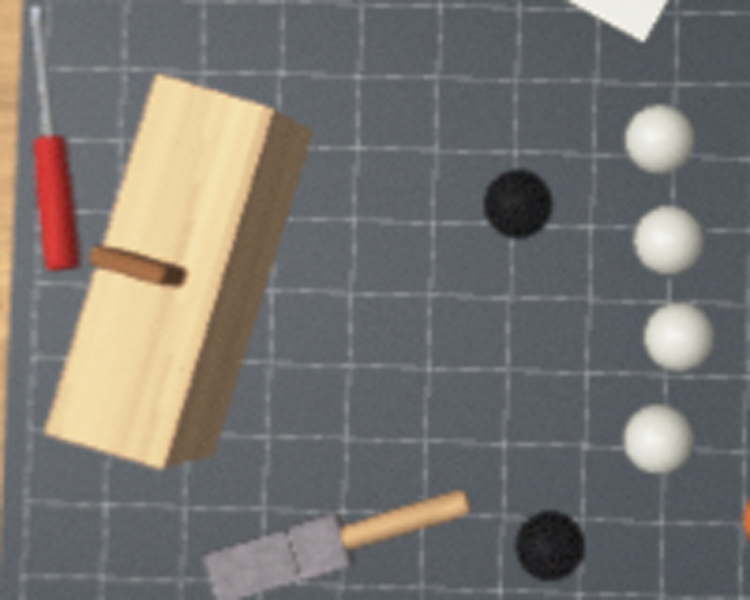

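View pics/t2.png

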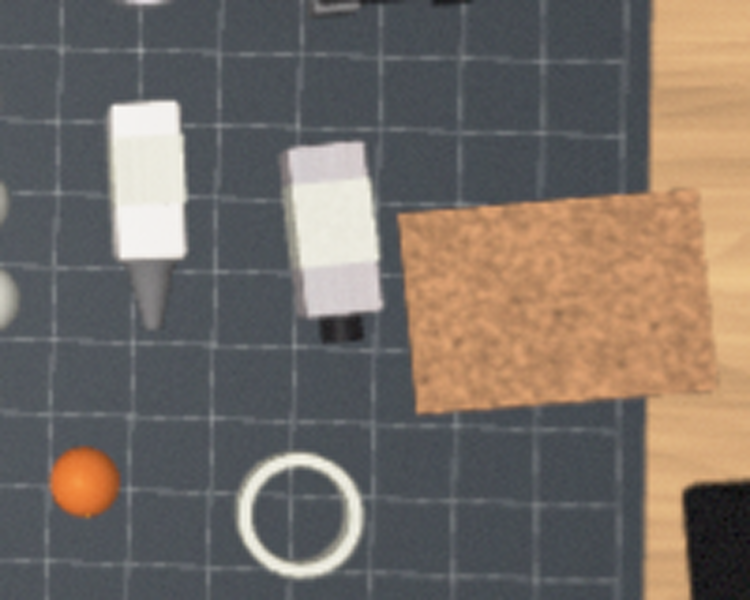

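Crop 1: four glossy white balls are confirmed, with black look-alikes at (518,204) and (550,545). The bin's top-face corners are (157,74), (275,108), (165,468), (45,432). Crop 2: the glue, tin and cork board are clear, and the orange ball at (85,482) is not meant.

Run:
```python
from h import *
import pickle
cs=pickle.load(open("c0.pkl","rb"));c=cs["top"]
f1=lambda l:np.array(l)/3.75+[155,130]-0.37
f2=lambda l:np.array(l)/3.75+[340,140]-0.37
def P(n,uv,z): print(n,px2w(c,uv,z)[:,:2].round(1).tolist())
P("bintop",f1([(157,74),(275,108),(165,468),(45,432)]),126)
P("binbot",f1([(311,133),(215,455)]),0)
P("tabtop",f1([(95,255),(180,275)]),177)
P("balls",f1([(660,138),(668,240),(679,336),(658,438)]),18)
P("black",f1([(518,204),(550,545)]),18)
P("brush",f1([(466,500),(345,540),(333,515),(205,560),(348,565)]),5)
P("driver",f1([(75,265),(65,135),(47,270)]),15)
P("glue top",f2([(108,103),(178,101),(186,257),(115,261),(152,328)]),[50,50,50,50,25])
P("tin top",f2([(288,148),(365,142),(381,308),(303,318),(342,340)]),[40]*4+[20])
P("board",f2([(400,213),(695,190),(718,388),(417,413)]),6)
P("tape,orange",f2([(300,515),(85,482)]),[24,18])
P("tub",[(380,124)],50)
```

```text
bintop [[673.4, 354.6], [652.1, 272.7], [404.8, 338.7], [426.8, 421.6]]
binbot [[650.2, 275.8], [404.4, 339.9]]
tabtop [[546.2, 374.2], [534.7, 318.1]]
balls [[651.0, 10.3], [575.1, 2.3], [504.0, -7.8], [428.1, 5.7]]
black [[599.0, 114.8], [346.9, 83.3]]
brush [[376.8, 148.3], [344.2, 238.2], [362.6, 247.9], [326.1, 343.0], [325.7, 235.3]]
driver [[544.5, 446.6], [642.2, 458.1], [540.2, 467.5]]
glue top [[648.0, -92.7], [650.7, -143.2], [538.0, -151.5], [533.7, -100.6], [485.8, -130.9]]
tin top [[619.6, -224.7], [625.3, -280.1], [505.3, -293.9], [496.5, -238.0], [481.0, -270.7]]
board [[576.4, -314.7], [599.2, -530.4], [453.6, -548.6], [428.3, -329.8]]
tape,orange [[352.6, -241.7], [370.9, -85.0]]
tub [[766.4, -121.2]]
```

```bash
python3 -m creep '[[1,1,-0.83,0.2,0,0,-0.31],[1,1,-0.83,0.2,0,0,-0.31],[1,1,-0.83,0.2,0,0,-0.31],[1,1,-0.83,0.2,0,0,-0.31]]'; python3 -m creep '[[1,1,-0.83,0,0,0,-0.31],[1,1,-0.83,0,0,0,-0.31],[1,1,-0.83,0,0,0,-0.31],[1,1,-0.83,0,0,0,-0.31]]'; python3 -m creep '[[1,0.98,-0.84,0,0,0,-0.3],[1,0.98,-0.84,0,0,0,-0.3],[1,0.98,-0.84,0,0,0,-0.3],[1,0.98,-0.84,0,0,0,-0.3],[1,0.98,-0.84,0,0,0,-0.3],[1,0.98,-0.84,0,0,0,-0.3]]' 15
python3 - <<'E'
from h import *
c=cam("wrist");save(c,"w1.png");s=env.read_state()
print(s["tool_pos"].round(1),R.from_rotvec(s["eef_rot"]).as_matrix().round(3).tolist(),np.round(s["q"],2),s["clock"])
print(w2px(c,[[540,353.5,177],[540,353.5,156],[546.2,374.2,177],[651,274.5,0],[673,355,126]]).round())
E
```

```text
clock: 0.5
tool_pos: [347.4, 516.2, 229.2]
eef_rot: [1.339, 2.839, 0.001]
contact_force: [0.5, 0.7, 0.7]
opening: 1.0
gripper_force: 0.0
clock: 0.9
tool_pos: [446.3, 432.3, 228.1]
eef_rot: [1.984, 2.432, -0.001]
contact_force: [-1.0, 1.0, -0.3]
opening: 1.005
gripper_force: 0.0
clock: 1.5
tool_pos: [538.3, 354.8, 227.9]
eef_rot: [-2.482, -1.925, 0.001]
contact_force: [-0.4, 0.6, 0.0]
opening: 1.003
gripper_force: 0.0
[538.2 355.  228. ] [[0.248, 0.969, -0.001], [0.969, -0.248, 0.0], [0.0, -0.001, -1.0]] [-0.97  0.33  0.42  1.47 -0.13  1.38 -0.8 ] 1.55
[[324. 209.]
 [324. 201.]
 [326. 178.]
 [430. 208.]
 [486. 150.]]
```

View pics/w1.png

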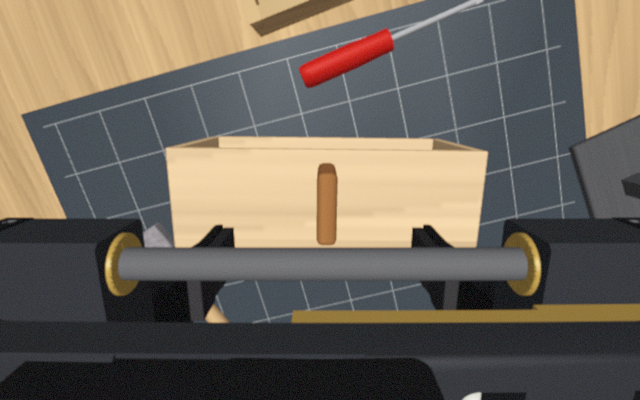

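The tab runs from (326,165) to (326,243), centred between the fingers as predicted. I'll descend and grip.

```bash
python3 -m creep '[[1,0,0,-0.4,0,0,0],[1,0,0,-0.74,0,0,0],[1,0,0,-0.74,0,0,0],[1,0,0,-0.74,0,0,0],[0,0,0,-0.74,0,0,0],[0,0,0,-0.74,0,0,0],[0,0,0,-0.74,0,0,0],[0,0,0,-0.74,0,0,0],[0,0,0,-0.74,0,0,0],[0,0,0,-0.74,0,0,0]]' 20
```

```text
clock: 2.55
tool_pos: [539.6, 353.4, 154.4]
eef_rot: [-2.486, -1.921, -0.0]
contact_force: [-0.1, -0.5, -0.2]
opening: 0.54
gripper_force: 0.0
```

```bash
python3 -m creep '[[0,0,0,0,0,0,0],[0,0,0,0,0,0,0],[0,0,0,0,0,0,0],[0,0,0,0,0,0,0],[0,0,0,0,0,0,0],[0,-0.05,-0.2,0.05,0,0,0],[0,-0.11,-0.41,0.07,0,0,0],[0,-0.16,-0.61,0.06,0,0,0],[0,-0.21,-0.82,0.03,0,0,0],[0,-0.25,-0.95,0,0,0,0],[0,-0.25,-0.95,0,0,0,0]]' 20
python3 - <<'E'
from h import *
save(cam("scene"),"s1.png")
E
```

```text
clock: 3.65
tool_pos: [515.0, 259.5, 157.3]
eef_rot: [-2.484, -1.919, -0.008]
contact_force: [-3.8, 3.0, 13.6]
opening: 0.16
gripper_force: 20.0
```

View pics/s1.png

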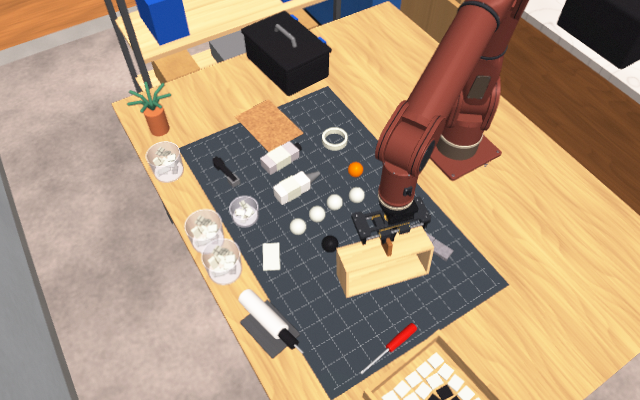

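Run:
```python
import cv2
a=cv2.imread("pics/s1.png")
cv2.imwrite("pics/s1c.png",cv2.resize(a[190:320,310:470],None,fx=4.5,fy=4.5,interpolation=cv2.INTER_CUBIC))
```

```text
(no output)
```

View pics/s1c.png

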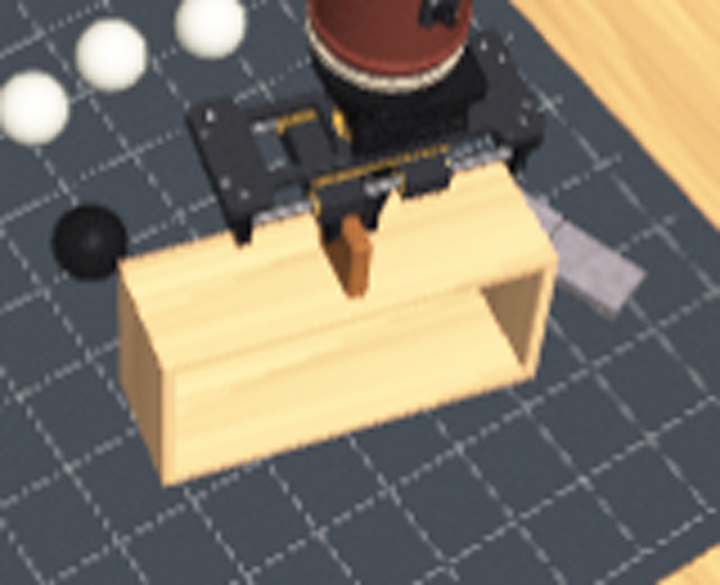

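The bin slid along still lying, because the grip held the tab rigidly. I'll lift it, move it back left and rotate it with the tool instead.

```bash
python3 -m creep '[[0,0,0,0.3,0,0,0],[0,0.1,0.3,0.6,0,0,0],[0,0.2,0.7,0.7,0,0,0],[0,0.2,0.7,0.7,0.1,-0.03,0],[0,0.2,0.7,0.7,0.2,-0.06,0],[0,0.2,0.7,0.7,0.3,-0.08,0],[0,0.2,0.7,0.7,0.4,-0.1,0],[0,0.2,0.7,0.7,0.48,-0.13,0],[0,0.2,0.7,0.7,0.58,-0.15,0],[0,0.2,0.7,0.7,0.58,-0.15,0],[0,0.2,0.7,0.7,0.58,-0.15,0]]' 40
python3 - <<'E'
from h import *
save(cam("scene"),"s2.png");s=env.read_state()
M=R.from_rotvec(s["eef_rot"]).as_matrix();print(M.round(2).tolist(),np.round(s["q"],2))
E
```

```text
clock: 4.8
tool_pos: [533.8, 325.6, 220.7]
eef_rot: [-1.899, -1.458, -0.957]
contact_force: [0.4, -0.2, -4.7]
opening: 0.154
gripper_force: 40.0
[[0.15, 0.97, 0.2], [0.57, -0.25, 0.78], [0.81, -0.01, -0.59]] [-0.65  0.07  0.52  2.11 -1.2   0.97  0.34]
```

View pics/s2.png

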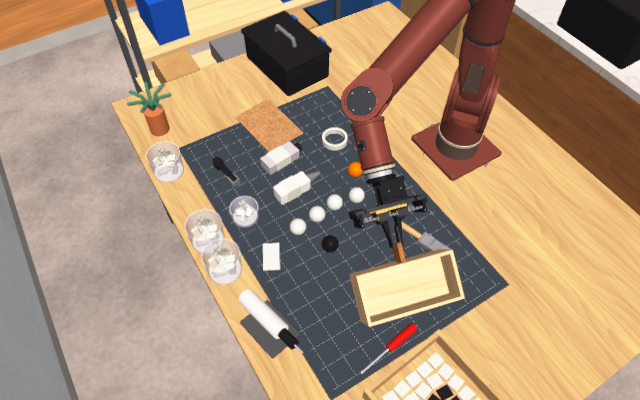

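```bash
python3 -m creep '[[0,0,0,0,0.09,-0.02,0],[0,0,0,0,0.18,-0.05,0],[0,0,0,0,0.28,-0.07,0],[0,0,0,0,0.34,-0.09,0],[0,0,0,0,0.34,-0.09,0],[0,0,0,0,0.34,-0.09,0]]'
python3 - <<'E'
from h import *
s=env.read_state()
M=R.from_rotvec(s["eef_rot"]).as_matrix();print(M.round(3).tolist(),np.round(s["q"],2))
E
```

```text
clock: 5.45
tool_pos: [531.3, 329.3, 200.0]
eef_rot: [-1.694, -1.311, -1.12]
contact_force: [-0.5, 0.0, -6.8]
opening: 0.157
gripper_force: 40.0
[[0.11, 0.972, 0.209], [0.357, -0.234, 0.904], [0.927, -0.025, -0.373]] [ 0.18  0.25 -0.25  2.16 -1.47  1.05  0.73]
```

```bash
python3 -m creep '[[0,-0.13,-0.5,0,0,0,0],[0,-0.26,-1,0,0,0,0],[0,-0.26,-1,-0.25,0,0,0],[0,-0.26,-1,-0.5,0,0,0],[0,-0.26,-1,-0.5,0,0,0],[0,-0.26,-1,-0.5,0,0,0]]'
python3 - <<'E'
from h import *
s=env.read_state()
M=R.from_rotvec(s["eef_rot"]).as_matrix();print(M.round(3).tolist(),np.round(s["q"],2))
E
```

```text
clock: 6.05
tool_pos: [509.6, 228.8, 155.3]
eef_rot: [-1.689, -1.309, -1.131]
contact_force: [0.4, -4.3, 21.4]
opening: 0.158
gripper_force: 40.1
[[0.105, 0.971, 0.213], [0.352, -0.237, 0.906], [0.93, -0.02, -0.367]] [ 0.31  0.33 -0.15  2.2  -1.36  1.2   0.88]
```

Run:
```python
from h import *
c=cam("scene");a=c["color"][130:330,290:530,::-1]
cv2.imwrite("pics/s3.png",cv2.resize(a,None,fx=3.3,fy=3,interpolation=cv2.INTER_CUBIC)); cv2.imwrite("pics/s3.png",cv2.resize(a,None,fx=3,fy=3,interpolation=cv2.INTER_CUBIC))
```

```text
(no output)
```

View pics/s3.png

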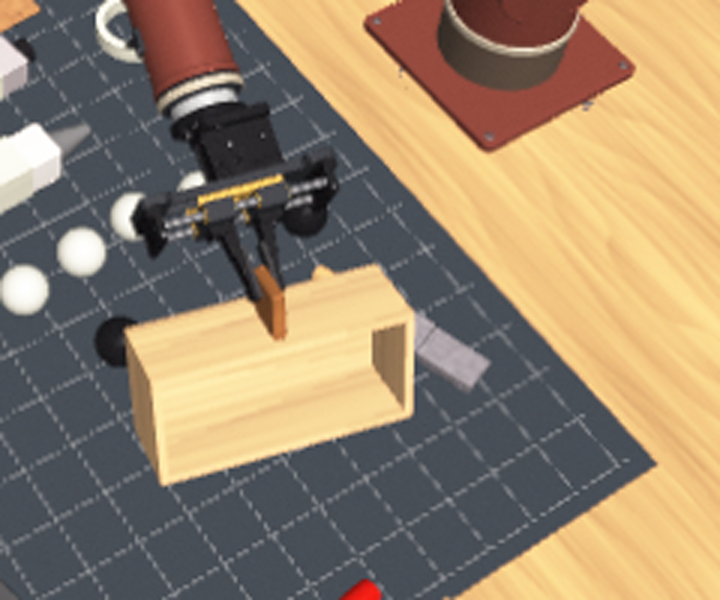

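The bin slipped in the grip during the last part and lies on its side again. I'll open, turn the tool back to vertical around the tab and re-grip with 60 N.

```bash
python3 -m creep '[[0.7,0,0,0,0,0,0],[0.7,0,0,0,0,0,0],[0.7,0,0,0,0,0,0],[0.7,0,0,0.03,-0.1,0.03,0],[0.7,0,0,0.03,-0.2,0.05,0],[0.7,0,0,0.03,-0.3,0.08,0],[0.7,0,0,0.03,-0.4,0.1,0],[0.7,0,0,0.03,-0.48,0.13,0],[0.7,0,0,0.03,-0.58,0.15,0],[0.7,0,0,0.03,-0.66,0.17,0],[0.7,0,0,0.03,-0.73,0.19,0],[0.7,0,0,0.03,-0.73,0.19,0]]'
python3 - <<'E'
from h import *
s=env.read_state()
M=R.from_rotvec(s["eef_rot"]).as_matrix();print(M.round(3).tolist(),np.round(s["q"],2))
import pickle
c=cam("top");save(c,"t3.png");pickle.dump(c,open("c3.pkl","wb"))
a=c["color"][110:310,150:350,::-1]
cv2.imwrite("pics/t3c.png",cv2.resize(a,None,fx=3,fy=3,interpolation=cv2.INTER_CUBIC))
E
```

```text
clock: 7.3
tool_pos: [506.1, 232.1, 154.1]
eef_rot: [-2.486, -1.895, 0.016]
contact_force: [-0.6, -0.3, 0.1]
opening: 0.702
gripper_force: 0.0
[[0.265, 0.964, -0.018], [0.964, -0.265, 0.007], [0.002, -0.019, -1.0]] [-0.25  0.21 -0.28  1.74  0.05  1.21 -0.81]
```

View pics/t3c.png

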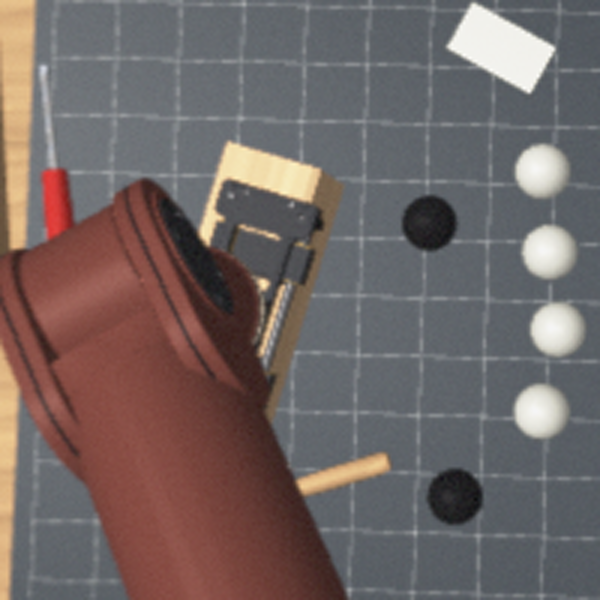

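```bash
python3 -m creep '[[0.7,0,0,0.04,-0.09,0.02,0],[0.7,0,0,0.04,-0.18,0.05,0],[0.7,0,0,0.04,-0.27,0.07,0],[0.7,0,0,0.04,-0.32,0.08,0],[0.5,0,0,0.04,-0.32,0.08,0],[0,0,0,0.04,-0.32,0.08,0],[0,0,0,0.04,-0.32,0.08,0],[0,0,0,0.04,-0.32,0.08,0],[0,0,0,0.04,-0.32,0.08,0],[0,0,0,0.04,-0.32,0.08,0],[0,0,0,0.04,-0.32,0.08,0],[0,0,0,0.04,-0.32,0.08,0]]' 60; python3 -m creep '[[0,0,0,0,0,0,0],[0,0,0,0,0,0,0],[0,0,0,0,0,0,0],[0,0,0,0,0,0,0]]'
python3 - <<'E'
from h import *
s=env.read_state()
M=R.from_rotvec(s["eef_rot"]).as_matrix();print(M.round(3).tolist(),np.round(s["q"],2))
E
```

```text
clock: 8.55
tool_pos: [505.7, 227.8, 156.9]
eef_rot: [2.219, 1.673, -0.587]
contact_force: [-0.3, -0.1, 1.1]
opening: 0.064
gripper_force: 0.0
clock: 8.95
tool_pos: [505.7, 227.9, 156.8]
eef_rot: [2.219, 1.673, -0.587]
contact_force: [-0.7, -1.0, -0.4]
opening: 0.002
gripper_force: 0.0
[[0.238, 0.961, -0.141], [0.838, -0.277, -0.47], [-0.491, -0.006, -0.871]] [-0.51  0.5  -0.26  1.45  0.37  1.66 -1.1 ]
```

Run:
```python
from h import *
import pickle
c=pickle.load(open("c3.pkl","rb"))
print(px2w(c,np.array([(228,142),(321,168)])/3+[149.7,109.7],126).round(1))
print(px2w(c,np.array([(342,183),(268,415)])/3+[149.7,109.7],0).round(1))
```

```text
[[655.5 278.6 126. ]
 [635.3 198.1 126. ]]
[[636.1 200.6   0. ]
 [414.9 263.3   0. ]]
```

Run:
```python
from h import *
c=cam("wrist");save(c,"w2.png")
```

```text
(no output)
```

View pics/w2.png

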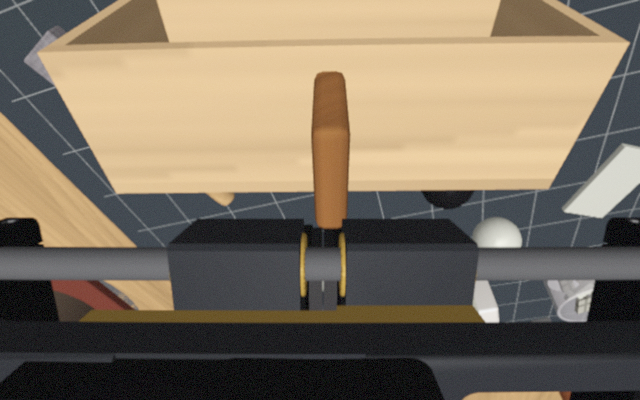

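```bash
python3 -m creep '[[0.7,0,0,0,0,0,0],[0.7,0,0,0,0,0,0],[0.7,0,0,0,0,0,0],[0.7,0,0,0,0,0,0],[0.7,0.07,0.18,0,0,0,0],[0.7,0.14,0.36,0,0,0,0],[0.7,0.2,0.52,0,0,0,0],[0.7,0.2,0.52,0,0,0,0],[0,0.2,0.52,0,0,0,0],[0,0.2,0.52,0,0,0,0],[0,0.2,0.52,0,0,0,0],[0,0.2,0.52,0,0,0,0]]' 60; python3 -m creep '[[0,0,0,0,0,0,0],[0,0,0,0,0,0,0],[0,0,0,0,0,0,0],[0,0,0,0,0,0,0],[0,0,0,0,0,0,0],[0,0,0,0,0,0,0],[0,0,0,0,0,0,0]]'
```

```text
clock: 10.2
tool_pos: [525.7, 279.3, 157.1]
eef_rot: [2.219, 1.672, -0.587]
contact_force: [-0.4, 0.5, 0.0]
opening: 0.417
gripper_force: 0.0
clock: 10.9
tool_pos: [525.4, 280.3, 156.9]
eef_rot: [2.219, 1.673, -0.587]
contact_force: [-3.2, 1.8, 2.7]
opening: 0.152
gripper_force: 60.0
```

```bash
python3 -m creep '[[0,0,0,0.15,0,0,0],[0,0,0,0.3,0,0,0],[0,0,0,0.45,0,0,0],[0,0,0,0.6,0.05,-0.01,0],[0,0,0,0.6,0.1,-0.03,0],[0,0,0,0.6,0.15,-0.04,0],[0,0,0,0.6,0.2,-0.05,0],[0,0,0,0.6,0.25,-0.07,0],[0,0,0,0.6,0.3,-0.08,0],[0,0,0,0.6,0.35,-0.1,0],[0,0,0,0.6,0.4,-0.11,0],[0,0,0,0.6,0.4,-0.11,0]]'; python3 -m creep '[[0,0,-0.1,0,0.05,-0.01,0],[0,0,-0.2,0,0.1,-0.03,0],[0,-0.05,-0.3,0,0.15,-0.04,0],[0,-0.1,-0.4,0,0.2,-0.05,0],[0,-0.15,-0.5,0,0.25,-0.07,0],[0,-0.2,-0.6,0,0.3,-0.08,0],[0,-0.25,-0.7,0,0.35,-0.1,0],[0,-0.3,-0.8,0,0.4,-0.11,0],[0,-0.34,-0.9,0,0.45,-0.12,0],[0,-0.34,-0.9,0,0.5,-0.13,0],[0,-0.34,-0.9,0,0.5,-0.13,0]]'
python3 - <<'E'
from h import *
s=env.read_state()
M=R.from_rotvec(s["eef_rot"]).as_matrix();print(M.round(3).tolist(),np.round(s["q"],2))
c=cam("scene");a=c["color"][130:330,290:530,::-1]
cv2.imwrite("pics/s4.png",cv2.resize(a,None,fx=2.5,fy=2.5,interpolation=cv2.INTER_CUBIC))
E
```

```text
clock: 12.1
tool_pos: [526.4, 276.3, 218.2]
eef_rot: [-2.433, -1.833, -0.16]
contact_force: [0.4, -1.9, -5.5]
opening: 0.15
gripper_force: 60.0
clock: 13.2
tool_pos: [490.8, 188.9, 215.2]
eef_rot: [-1.892, -1.435, -0.948]
contact_force: [0.2, 0.4, -5.7]
opening: 0.152
gripper_force: 60.0
[[0.17, 0.966, 0.193], [0.557, -0.256, 0.79], [0.813, -0.027, -0.582]] [ 0.21  0.05 -0.05  2.15 -1.07  1.17  0.46]
```

View pics/s4.png

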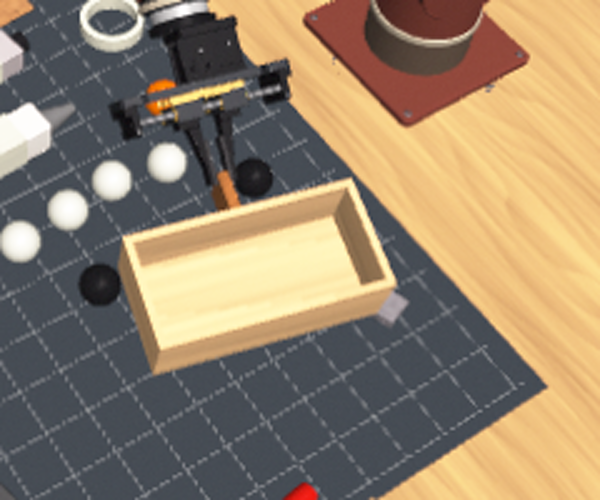

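```bash
python3 -m creep '[[0,0.05,0,-0.15,0,0,0],[0,0.1,0,-0.3,0,0,0],[0,0.15,0,-0.45,0,0,0],[0,0.15,0,-0.6,0,0,0],[0,0.15,0,-0.75,0,0,0],[0,0.15,0,-0.9,0,0,0],[0,0.15,0,-1,0,0,0],[0,0.15,0,-1,0,0,0]]';python3 -m creep '[[0,0,0,-0.1,0,0,0],[0,0,0,-0.2,0,0,0],[0,0,0,-0.3,0,0,0],[0,0,0,-0.4,0,0,0],[0,0,0,-0.45,0,0,0],[0,0,0,-0.45,0,0,0]]'
```

```text
clock: 14.05
tool_pos: [506.3, 190.8, 116.2]
eef_rot: [-1.89, -1.44, -0.949]
contact_force: [-0.1, 0.0, -5.4]
opening: 0.154
gripper_force: 60.0
clock: 14.65
tool_pos: [507.0, 190.1, 71.8]
eef_rot: [-1.891, -1.436, -0.953]
contact_force: [0.5, 1.2, -0.4]
opening: 0.149
gripper_force: 60.3
```

```bash
python3 -m creep '[[0,0,0,0,0,0,0],[0,0,0,-0.05,0,0,0],[0,0,-0.01,-0.1,0,0,0],[0,0,-0.01,-0.15,0,0,0],[0,0,-0.02,-0.2,0,0,0],[0,0,-0.02,-0.23,0,0,0],[0,0,-0.02,-0.23,0,0,0]]' 10;python3 -m creep '[[0.6,0,0,0,0,0,0],[0.6,0,0,0,0,0,0],[0.6,0,0,0,0,0,0],[0.6,0,0,0,0,0,0]]'
```

```text
clock: 15.35
tool_pos: [506.6, 187.9, 48.8]
eef_rot: [-1.891, -1.436, -0.953]
contact_force: [-2.9, -4.1, 3.0]
opening: 0.158
gripper_force: 10.0
clock: 15.75
tool_pos: [506.7, 188.1, 48.8]
eef_rot: [-1.891, -1.437, -0.952]
contact_force: [0.3, 0.0, 0.2]
opening: 0.44
gripper_force: 0.0
```

```bash
python3 -m creep '[[0.6,-0.09,-0.36,0.27,0,0,0],[0.6,-0.17,-0.71,0.53,0,0,0],[0.6,-0.17,-0.71,1,0,0,0],[0.6,-0.17,-0.71,1,-0.2,0.05,0],[0.6,-0.17,-0.71,1,-0.4,0.11,0],[0.6,-0.17,-0.71,1,-0.58,0.16,0],[0.6,-0.17,-0.71,1,-0.58,0.16,0],[0.6,-0.17,-0.71,1,-0.58,0.16,0],[0.6,-0.17,-0.71,1,-0.58,0.16,0],[0.6,-0.17,-0.71,1,-0.58,0.16,0]]'; python3 -m creep '[[1,0.5,-0.9,0.6,0,0,0.1],[1,1,-0.9,0.6,0,0,0.2],[1,1,-0.9,0.6,0,0,0.3],[1,1,-0.9,0.6,0,0,0.4],[1,1,-0.9,0.6,0,0,0.5],[1,1,-0.9,0.6,0,0,0.6],[1,1,-0.9,0.6,0,0,0.7],[1,1,-0.9,0.6,0,0,0.8],[1,1,-0.9,0.6,0,0,0.9],[1,1,-0.9,0.6,0,0,1],[1,1,-0.9,0.6,0,0,1],[1,1,-0.9,0.6,0,0,1]]'
python3 - <<'E'
from h import *
import pickle
s=env.read_state()
M=R.from_rotvec(s["eef_rot"]).as_matrix();print(M.round(3).tolist(),np.round(s["q"],2))
c=cam("top");pickle.dump(c,open("c4.pkl","wb"))
a=c["color"][120:300,165:405,::-1]
cv2.imwrite("pics/t4.png",cv2.resize(a,None,fx=3.2,fy=3.2,interpolation=cv2.INTER_CUBIC))
E
```

```text
clock: 16.75
tool_pos: [490.3, 120.5, 150.1]
eef_rot: [-2.494, -1.884, 0.015]
contact_force: [0.5, -0.2, -0.8]
opening: 0.603
gripper_force: 0.0
clock: 17.95
tool_pos: [589.4, 27.0, 208.6]
eef_rot: [-0.438, -3.102, 0.032]
contact_force: [0.1, 0.1, 1.2]
opening: 0.998
gripper_force: 0.0
[[-0.961, 0.277, -0.011], [0.277, 0.961, -0.019], [0.006, -0.021, -1.0]] [ 0.1   0.24 -0.27  1.59  0.08  1.34  1.1 ]
```

View pics/t4.png

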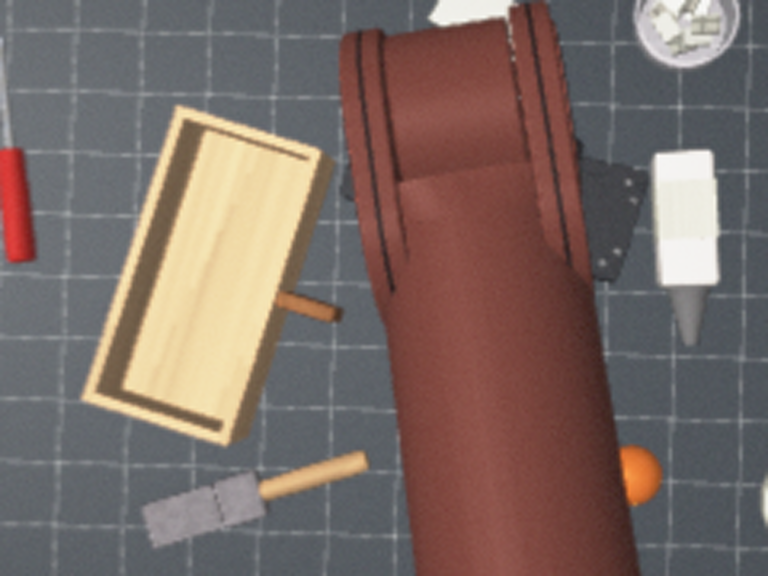

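Crop shows the bin standing upright, with rim corners at (178,107), (322,150), (225,444), (82,400). I'll clear the view and detect the balls numerically.

```bash
python3 -m creep '[[1,-0.8,0.5,0,0.012,-0.007,0],[1,-0.8,1,0,0.012,-0.007,0],[1,-0.8,1,0,0.012,-0.007,0],[1,-0.8,1,0,0.012,-0.007,0]]'
cat >> h.py <<'E'
def balls(c):
    "white balls: centres in world mm (x,y), from the top camera"
    hsv=cv2.cvtColor(c["color"],cv2.COLOR_RGB2HSV)
    m=((hsv[...,2]>150)&(hsv[...,1]<40)).astype(np.uint8)
    n,l,st,ce=cv2.connectedComponentsWithStats(m); out=[]
    for i in range(1,n):
        x,y,w,h,a=st[i]
        if 14<=w<=24 and 14<=h<=24 and a>0.68*w*h and 150<x<520 and 100<y<320:
            p=px2w(c,[[x+w/2-.5,y+h/2-.5]],18)[0]; out.append((p[:2].round(1).tolist(),(int(x),int(y),int(w),int(h),int(a))))
    return out
E
python3 - <<'E'
from h import *
import pickle
c=pickle.load(open("c4.pkl","rb"))
q=np.array([(178,107),(322,150),(225,444),(82,400)])/3.2+[164.7,119.7]
p=px2w(c,q,84)[:,:2];print(p.round(1).tolist(),p.mean(0)); 
d=(p[0]+p[1]-p[2]-p[3]);print(np.degrees(np.arctan2(d[1],d[0])),np.linalg.norm(d)/2, [np.linalg.norm(p[i]-p[i-1]).round(1) for i in range(4)])
c=cam("top");print(balls(c));s=env.read_state();print(s["clock"],s["tool_pos"],R.from_rotvec(s["eef_rot"]).as_matrix().round(3).tolist())
save(c,"t5.png")
E
```

```text
clock: 18.4
tool_pos: [507.4, 132.0, 209.4]
eef_rot: [0.435, 3.111, 0.002]
contact_force: [-0.1, -0.7, -0.0]
opening: 0.999
gripper_force: 0.0
[[671.2, 304.0], [638.4, 182.7], [393.3, 254.8], [426.0, 374.7]] [532.23536901 279.06065904]
-16.23447337485306 255.31602182040024 [np.float64(255.2), np.float64(125.6), np.float64(255.5), np.float64(124.3)]
[([650.8, 12.1], (322, 158, 17, 18, 228)), ([575.4, 4.4], (324, 185, 17, 18, 237)), ([503.2, -5.9], (327, 211, 17, 18, 233)), ([427.8, 8.7], (321, 238, 17, 18, 238))]
18.45 [508.70554434 129.2044604  209.22361451] [[-0.961, 0.276, 0.001], [0.276, 0.961, 0.0], [-0.001, 0.001, -1.0]]
```

```bash
python3 -m creep '[[1,0.71,-0.59,0,0,0,0],[1,0.71,-0.59,0,0,0,0],[1,0.71,-0.59,0,0,0,0]]' 6; python3 -m creep '[[1,0.71,-0.59,0,0,0,0],[1,0.71,-0.59,0,0,0,0],[1,0.71,-0.59,-0.5,0,0,0],[1,0.71,-0.59,-1,0,0,0],[1,0.71,-0.59,-1,0,0,0],[1,0.71,-0.59,-1,0,0,0],[1,0.71,-0.59,-1,0,0,0]]'
```

```text
clock: 18.75
tool_pos: [584.0, 60.7, 207.7]
eef_rot: [0.458, 3.108, -0.004]
contact_force: [-0.3, -0.1, -0.6]
opening: 0.999
gripper_force: 0.0
clock: 19.45
tool_pos: [653.4, 8.9, 112.1]
eef_rot: [0.442, 3.106, 0.001]
contact_force: [-0.6, 0.7, 0.9]
opening: 1.003
gripper_force: 0.0
```

```bash
python3 -m creep '[[1,-0.02,0.02,-0.4,0,0,0],[1,-0.02,0.02,-0.7,0,0,0],[1,-0.02,0.02,-0.85,0,0,0],[1,-0.02,0.02,-0.85,0,0,0],[0.3,-0.02,0.02,-0.85,0,0,0],[0.3,-0.02,0.02,-0.85,0,0,0],[0.3,-0.02,0.02,-0.85,0,0,0],[0.3,-0.02,0.02,-0.85,0,0,0],[0.3,-0.02,0.02,-0.85,0,0,0],[0.3,-0.02,0.02,-0.85,0,0,0]]' 6;python3 -m creep '[[0.3,0,0,0.1,0,0,0],[0.3,0,0,0.5,0,0,0],[0.3,0,0,1,0,0,0],[0.3,0,0,1,0,0,0],[0.3,0,0,1,0,0,0]]'
```

```text
clock: 20.45
tool_pos: [649.8, 10.8, 24.0]
eef_rot: [0.442, 3.11, 0.0]
contact_force: [0.4, 0.7, -0.3]
opening: 0.542
gripper_force: 0.0
clock: 20.95
tool_pos: [650.8, 11.0, 126.2]
eef_rot: [0.441, 3.106, 0.001]
contact_force: [-0.3, 0.7, -0.7]
opening: 0.302
gripper_force: 0.0
```

Run:
```python
from h import *
c=cam("top");save(c,"t6.png");print(balls(c))
w=cam("wrist");save(w,"w3.png");print(w2px(w,[[651,11,18],[575,3,18]]).round())
```

```text
[]
[[324. 191.]
 [287. 102.]]
```

View pics/w3.png

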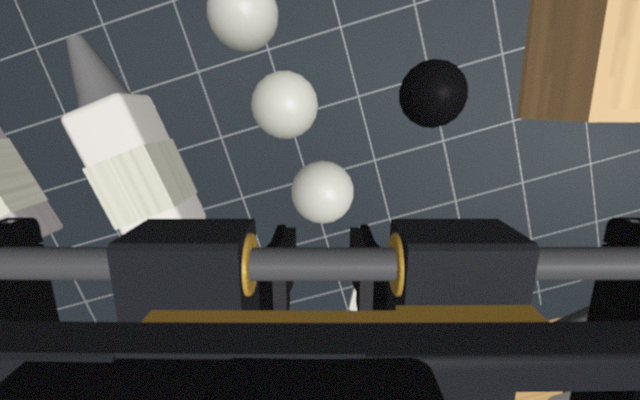

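```bash
python3 -m creep '[[1,0,0,0,0,0,0],[1,0,0,0,0,0,0],[1,0,0,0,0,0,0],[1,0,0,0,0,0,0],[1,0,0,0,0,0,0],[1,0,0,0,0,0,0],[1,0,0,-0.5,0,0,0],[1,0,0,-0.9,0,0,0],[1,0,0,-1,0,0,0],[1,0,0,-1,0,0,0]]' 6;python3 -m creep '[[0,0,0,0,0,0,0],[0,0,0,0,0,0,0],[0,0,0,0,0,0,0],[0,0,0,0,0,0,0],[0,0,0,0,0,0,0]]';python3 -m creep '[[0,0,0,0,0,0,0],[0,0,0,0,0,0,0],[0,0,0,0,0,0,0]]';python3 -m creep '[[0,0,0,0,0,0,0],[0,0,0,0,0,0,0],[0,0,0,0,0,0,0]]'
```

```text
clock: 22.05
tool_pos: [648.6, 10.9, 22.6]
eef_rot: [-0.441, -3.108, 0.001]
contact_force: [-0.2, -0.3, 0.7]
opening: 0.993
gripper_force: 0.0
clock: 22.55
tool_pos: [650.0, 10.9, 24.5]
eef_rot: [0.442, 3.109, 0.0]
contact_force: [0.1, -0.7, 0.5]
opening: 0.633
gripper_force: 0.0
clock: 22.85
tool_pos: [649.6, 10.8, 23.8]
eef_rot: [0.442, 3.11, -0.0]
contact_force: [-0.0, -2.4, 2.6]
opening: 0.351
gripper_force: 4.9
clock: 23.15
tool_pos: [649.7, 10.6, 24.0]
eef_rot: [0.442, 3.11, -0.0]
contact_force: [-0.9, -1.8, 3.7]
opening: 0.345
gripper_force: 4.9
```

Holding at 30 mm opening with an upward force means the pads are high on the sphere. I'll open, go lower and close again.

```bash
python3 -m creep '[[1,0,0,0,0,0,0],[1,0,0,0,0,0,0],[1,0,0,0,0,0,0],[1,0,0,0,0,0,0],[1,0,0,0,0,0,0],[1,0,0,0,0,0,0],[1,0,0,-0.02,0,0,0],[1,0,0,-0.04,0,0,0],[1,0,0,-0.05,0,0,0],[1,0,0,-0.05,0,0,0]]' 6
python3 - <<'E'
from h import *
s=env.read_state();print(s["tool_pos"])
w=cam("wrist");save(w,"w4.png")
h=cv2.cvtColor(w["color"],cv2.COLOR_RGB2HSV);m=((h[...,2]>150)&(h[...,1]<45)).astype(np.uint8)
n,l,st,ce=cv2.connectedComponentsWithStats(m)
for i in range(1,n):
    if st[i][4]>300: print(st[i],ce[i].round())
T=np.array(s["tool_pos"])
print(w2px(w,[[651,11,18],[651,11,44],[651+26,11,18],[651-26,11,18],[575,3,18],T,T+[0,0,-17]]).round())
E
```

```text
clock: 24.15
tool_pos: [649.5, 10.9, 18.5]
eef_rot: [-0.441, -3.11, 0.0]
contact_force: [0.1, -0.4, -0.1]
opening: 0.993
gripper_force: 0.0
[649.4906445   10.89076117  18.51894282]
[    0     0   639   248 29573] [196. 143.]
[169   0  63  11 427] [201.   3.]
[221 280 169  42 583] [309. 294.]
[[325. 236.]
 [325. 256.]
 [338. 279.]
 [311. 190.]
 [265.  99.]
 [324. 234.]
 [324. 224.]]
```

```bash
python3 - <<'E'
import cv2
a=cv2.imread("pics/w4.png");h=cv2.cvtColor(a,cv2.COLOR_BGR2HSV)
for u in(290,310,325,340,360): print(u,[int(h[v,u,2]) for v in range(150,290,5)])
E
python3 -m creep '[[0,0,0,0,0,0,0],[0,0,0,0,0,0,0],[0,0,0,0,0,0,0],[0,0,0,0,0,0,0],[0,0,0,0,0,0,0]]';python3 -m creep '[[0,0,0,0,0,0,0],[0,0,0,0,0,0,0],[0,0,0,0,0,0,0],[0,0,0,0,0,0,0]]'
```

```text
290 [109, 105, 107, 103, 100, 102, 143, 181, 115, 101, 107, 145, 164, 180, 185, 192, 197, 203, 205, 205, 88, 109, 120, 138, 136, 128, 107, 97]
310 [105, 101, 100, 104, 105, 103, 103, 105, 108, 159, 181, 196, 205, 214, 219, 225, 228, 230, 231, 233, 84, 109, 119, 137, 137, 127, 149, 161]
325 [107, 108, 100, 100, 105, 102, 102, 102, 137, 180, 197, 211, 219, 225, 230, 234, 239, 244, 253, 255, 82, 110, 123, 137, 138, 125, 156, 203]
340 [102, 106, 104, 104, 105, 103, 95, 102, 102, 172, 199, 211, 222, 227, 234, 237, 241, 244, 249, 253, 82, 108, 123, 138, 138, 124, 150, 98]
360 [103, 104, 102, 103, 103, 102, 101, 102, 102, 100, 127, 102, 183, 207, 221, 227, 229, 232, 235, 235, 80, 112, 121, 135, 136, 128, 103, 99]
clock: 24.7
tool_pos: [649.7, 10.8, 18.9]
eef_rot: [0.442, 3.11, -0.0]
contact_force: [-0.1, 0.2, -0.5]
opening: 0.629
gripper_force: 0.0
clock: 25.1
tool_pos: [649.7, 10.8, 18.8]
eef_rot: [0.442, 3.11, -0.0]
contact_force: [-0.5, -1.2, -0.3]
opening: 0.459
gripper_force: 4.8
```

```bash
python3 -m creep '[[0,0,0,0.02,0,0,0],[0,0,0,0.04,0,0,0],[0,0,0,0.06,0,0,0]]';python3 -m creep '[[0,0,0,0.04,0,0,0],[0,0,0,0.1,0,0,0],[0,0,0,0.2,0,0,0]]'; python3 -m creep '[[0,0,0,0.2,0,0,0],[0,0,0,0.5,0,0,0],[0,0,0,0.8,0,0,0],[0,0,0,0.8,0,0,0]]'
python3 - <<'E'
from h import *
s=env.read_state();print(s["tool_pos"])
w=cam("wrist");save(w,"w5.png");h=cv2.cvtColor(w["color"],cv2.COLOR_RGB2HSV)
for u in(290,310,325,340,360): print(u,[int(h[v,u,2]) for v in range(150,330,6)])
print(w2px(w,[[651,11,18]]).round())
E
```

```text
clock: 25.4
tool_pos: [650.0, 10.7, 25.4]
eef_rot: [0.442, 3.109, -0.0]
contact_force: [-0.5, -1.2, 3.6]
opening: 0.301
gripper_force: 4.9
clock: 25.7
tool_pos: [649.2, 11.1, 44.8]
eef_rot: [-0.441, -3.11, -0.0]
contact_force: [0.7, 0.2, -0.7]
opening: 0.028
gripper_force: 0.0
clock: 26.1
tool_pos: [652.4, 11.4, 130.5]
eef_rot: [0.44, 3.103, 0.002]
contact_force: [0.8, 0.3, 0.9]
opening: 0.009
gripper_force: 0.0
[652.44019865  11.400852   130.52952853]
290 [87, 89, 86, 87, 89, 112, 106, 94, 80, 83, 87, 88, 35, 26, 33, 38, 52, 59, 64, 60, 61, 60, 64, 61, 60, 66, 65, 109, 103, 30]
310 [86, 88, 160, 182, 194, 202, 203, 202, 200, 192, 175, 90, 81, 19, 21, 24, 29, 80, 96, 115, 118, 104, 63, 67, 66, 65, 64, 104, 107, 26]
325 [88, 117, 183, 201, 213, 222, 235, 231, 218, 213, 200, 145, 90, 32, 21, 23, 30, 80, 101, 116, 118, 103, 67, 64, 68, 62, 62, 109, 105, 31]
340 [95, 92, 111, 191, 208, 216, 217, 217, 214, 203, 144, 89, 87, 7, 73, 100, 95, 98, 100, 111, 110, 98, 104, 103, 86, 16, 96, 107, 107, 35]
360 [93, 90, 93, 94, 88, 86, 91, 85, 89, 88, 92, 85, 34, 33, 40, 33, 55, 58, 63, 62, 61, 59, 68, 65, 65, 64, 97, 108, 102, 37]
[[322. 185.]]
```

```bash
python3 -m creep '[[1,0,0,0,0,0,0],[1,0,0,0,0,0,0],[1,0,0,0,0,0,0],[1,0,0,0,0,0,0],[1,0,0,0,0,0,0],[1,0,0,0,0,0,0],[1,0,0,0,0,0,0],[1,0,0,0,0,0,0],[1,0,0,-0.5,0,0,0],[1,0,0,-0.9,0,0,0],[1,0,0,-0.9,0,0,0],[1,0,0,-0.9,0,0,0]]' 6;python3 -m creep '[[1,0,0,-0.1,0,0,0],[1,0,0,-0.18,0,0,0],[1,0,0,-0.22,0,0,0],[1,0,0,-0.22,0,0,0]]';python3 -m creep '[[1,0,0,-0.01,0,0,0],[1,0,0,-0.02,0,0,0],[1,0,0,-0.02,0,0,0]]';python3 -m creep '[[1,0,0,-0.01,0,0,0],[1,0,0,-0.02,0,0,0],[1,0,0,-0.02,0,0,0]]'
```

```text
clock: 27.35
tool_pos: [649.6, 11.0, 35.3]
eef_rot: [-0.441, -3.11, 0.0]
contact_force: [-0.2, -0.4, 0.6]
opening: 0.968
gripper_force: 0.0
clock: 27.75
tool_pos: [649.5, 10.9, 12.5]
eef_rot: [-0.442, -3.11, 0.0]
contact_force: [-0.2, -0.1, 0.4]
opening: 1.004
gripper_force: 0.0
clock: 28.05
tool_pos: [649.7, 10.9, 10.9]
eef_rot: [0.442, 3.11, 0.0]
contact_force: [0.1, 0.1, 0.0]
opening: 1.004
gripper_force: 0.0
clock: 28.35
tool_pos: [649.6, 10.8, 8.7]
eef_rot: [0.442, 3.11, -0.0]
contact_force: [0.2, -0.6, 0.4]
opening: 0.996
gripper_force: 0.0
```

```bash
python3 -m creep '[[1,0,0,-0.01,0,0,0],[1,0,0,-0.02,0,0,0],[1,0,0,-0.02,0,0,0]]' 6;python3 -m creep '[[1,0,0,-0.01,0,0,0],[1,0,0,-0.02,0,0,0],[1,0,0,-0.02,0,0,0]]';python3 -m creep '[[0,0,0,0,0,0,0],[0,0,0,0,0,0,0],[0,0,0,0,0,0,0],[0,0,0,0,0,0,0],[0,0,0,0,0,0,0]]';python3 -m creep '[[0,0,0,0,0,0,0],[0,0,0,0,0,0,0],[0,0,0,0,0,0,0]]'
```

```text
clock: 28.65
tool_pos: [649.5, 10.9, 6.6]
eef_rot: [-0.442, -3.11, 0.0]
contact_force: [-0.9, 0.7, -0.2]
opening: 0.997
gripper_force: 0.0
clock: 28.95
tool_pos: [649.6, 10.9, 4.6]
eef_rot: [0.442, 3.11, -0.0]
contact_force: [-0.2, 0.6, -0.1]
opening: 1.002
gripper_force: 0.0
clock: 29.45
tool_pos: [649.7, 10.9, 4.9]
eef_rot: [0.442, 3.11, 0.0]
contact_force: [-0.3, -0.5, 0.0]
opening: 0.634
gripper_force: 0.0
clock: 29.75
tool_pos: [649.6, 10.9, 4.8]
eef_rot: [0.442, 3.11, -0.0]
contact_force: [0.3, -0.3, -0.9]
opening: 0.579
gripper_force: 5.9
```

Run:
```python
from h import *
w=cam("wrist")  # for K, hand_eye
print(w["hand_eye"].round(2).tolist(),w["K"].round(1).tolist())
P=np.array([652.44,11.40,130.53]);rv=[0.44,3.103,0.002]
a=cv2.imread("pics/w5.png");h=cv2.cvtColor(a,cv2.COLOR_BGR2HSV)
m=((h[...,2]>125)&(h[...,1]<60)).astype(np.uint8);m[215:]=0
n,l,st,ce=cv2.connectedComponentsWithStats(m)
for i in range(1,n):
    if st[i][4]>800: print("obs",st[i],ce[i].round(1))
u=np.random.default_rng(0).normal(size=(4000,3));u/=np.linalg.norm(u,axis=1)[:,None];u=u[u[:,2]>-.7]*26
for dz in(0,8,15):
    T=np.eye(4);T[:3,:3]=R.from_rotvec(rv).as_matrix();T[:3,3]=P+[0,0,dz]
    M=np.linalg.inv(T@w["hand_eye"]);c=dict(w,rvec=cv2.Rodrigues(M[:3,:3])[0],tvec=M[:3,3])
    for b in([651,11,18],[575,3.2,18],[503.5,-7,18]):
        q=w2px(c,u+b);print(dz,q.min(0).round(1),np.ptp(q,axis=0).round(1))
```

```text
[[-0.0, -0.97, -0.24, 64.38], [1.0, -0.0, -0.0, -0.44], [0.0, -0.24, 0.97, -176.31], [0.0, 0.0, 0.0, 1.0]] [[350.5, 0.0, 322.5], [0.0, 350.5, 196.1], [0.0, 0.0, 1.0]]
obs [    0     0   640   215 29538] [199.8 130.8]
0 [291.  154.3] [61.9 61.9]
0 [252.5  63.4] [66.1 68.1]
0 [207.8 -33.2] [71.2 78.3]
8 [291.8 153.1] [60.3 60.3]
8 [254.4  64.6] [64.3 66.2]
8 [211.1 -29. ] [69.1 75.9]
15 [292.5 152.1] [59. 59.]
15 [256.   65.6] [62.7 64.7]
15 [213.9 -25.6] [67.3 73.8]
```

```bash
python3 -m creep '[[0,0,0,0.05,0,0,0],[0,0,0,0.2,0,0,0],[0,0,0,0.5,0,0,0],[0,0,0,0.9,0,0,0],[0,0,0,1,0,0,0],[0,0,0,1,0,0,0]]' 8;python3 -m creep '[[0,0,0,0.35,0,0,0],[0,0,0,0.35,0,0,0],[0,0,0,0.35,0,0,0]]'
python3 - <<'E'
from h import *
s=env.read_state();print(s["tool_pos"],s["opening"],s["gripper_force"],R.from_rotvec(s["eef_rot"]).as_matrix().round(3).tolist())
E
```

```text
clock: 30.4
tool_pos: [651.4, 11.1, 108.3]
eef_rot: [0.441, 3.105, 0.001]
contact_force: [0.1, 0.0, -0.5]
opening: 0.579
gripper_force: 7.8
clock: 30.7
tool_pos: [649.6, 10.9, 139.4]
eef_rot: [0.442, 3.11, 0.0]
contact_force: [-0.9, 0.9, -1.9]
opening: 0.58
gripper_force: 7.8
[649.61940554  10.89253195 139.41916605] 0.5803602139029829 7.845467067381833 [[-0.96, 0.278, 0.0], [0.278, 0.96, -0.0], [-0.0, 0.0, -1.0]]
```

```bash
python3 -m creep '[[0,-0.04,0.27,0,0,0,0],[0,-0.08,0.54,0,0,0,0],[0,-0.11,0.81,0,0,0,0]]';python3 -m creep '[[0,-0.04,0.27,0,0,0,0],[0,-0.08,0.54,0,0,0,0],[0,-0.11,0.81,0,0,0,0]]';python3 -m creep '[[0,-0.04,0.27,0,0,0,0],[0,-0.08,0.54,0,0,0,0],[0,-0.12,0.82,0,0,0,0],[0,-0.12,0.82,0,0,0,0],[0,-0.12,0.82,-0.2,0,0,0],[0,-0.12,0.82,-0.4,0,0,0],[0,-0.12,0.82,-0.6,0,0,0],[0,-0.12,0.82,-0.8,0,0,0],[0,-0.12,0.82,-0.9,0,0,0],[0,-0.12,0.82,-0.9,0,0,0]]'
```

```text
clock: 31.0
tool_pos: [637.4, 92.4, 137.6]
eef_rot: [-0.442, -3.108, 0.001]
contact_force: [-0.0, -0.0, -1.0]
opening: 0.58
gripper_force: 7.8
clock: 31.3
tool_pos: [626.3, 173.6, 137.6]
eef_rot: [-0.441, -3.108, 0.002]
contact_force: [0.6, -1.0, -0.7]
opening: 0.581
gripper_force: 7.8
clock: 32.3
tool_pos: [614.1, 253.8, 47.1]
eef_rot: [-0.441, -3.107, 0.004]
contact_force: [0.2, -0.3, -0.6]
opening: 0.579
gripper_force: 7.8
```

```bash
python3 -m creep '[[0,0.01,0.01,-0.05,0,0,0],[0,0.01,0.01,-0.1,0,0,0],[0,0.01,0.01,-0.14,0,0,0],[0,0.01,0.01,-0.14,0,0,0]]';python3 -m creep '[[0,0,0,-0.02,0,0,0],[0,0,0,-0.04,0,0,0],[0,0,0,-0.04,0,0,0]]';python3 -m creep '[[0,0,0,-0.02,0,0,0],[0,0,0,-0.04,0,0,0],[0,0,0,-0.04,0,0,0]]'; python3 -m creep '[[0,0,0,-0.02,0,0,0],[0,0,0,-0.04,0,0,0],[0,0,0,-0.04,0,0,0]]'
```

```text
clock: 32.7
tool_pos: [616.5, 255.8, 35.5]
eef_rot: [-0.442, -3.11, 0.0]
contact_force: [-0.2, -0.6, -1.6]
opening: 0.585
gripper_force: 7.8
clock: 33.0
tool_pos: [616.6, 255.8, 31.6]
eef_rot: [0.442, 3.11, -0.0]
contact_force: [0.5, 0.9, -1.4]
opening: 0.583
gripper_force: 7.8
clock: 33.3
tool_pos: [616.5, 255.8, 27.4]
eef_rot: [-0.442, -3.11, 0.0]
contact_force: [0.1, -0.4, -1.9]
opening: 0.584
gripper_force: 7.8
clock: 33.6
tool_pos: [616.5, 255.8, 23.4]
eef_rot: [-0.441, -3.11, 0.0]
contact_force: [0.2, -0.0, -1.2]
opening: 0.579
gripper_force: 7.8
```

No body contact. I'll continue gently towards the floor, expected near z = 13.

```bash
python3 -m creep '[[0,0,0,-0.02,0,0,0],[0,0,0,-0.04,0,0,0],[0,0,0,-0.06,0,0,0],[0,0,0,-0.06,0,0,0]]';python3 -m creep '[[0,0,0,-0.01,0,0,0],[0,0,0,-0.02,0,0,0],[0,0,0,-0.02,0,0,0]]';python3 -m creep '[[0,0,0,-0.01,0,0,0],[0,0,0,-0.01,0,0,0],[0,0,0,-0.01,0,0,0]]'
```

```text
clock: 34.0
tool_pos: [616.4, 255.8, 17.4]
eef_rot: [-0.442, -3.11, 0.0]
contact_force: [-0.2, -0.5, -1.7]
opening: 0.577
gripper_force: 7.8
clock: 34.3
tool_pos: [616.6, 255.9, 15.7]
eef_rot: [0.442, 3.11, -0.0]
contact_force: [0.3, -0.1, -0.5]
opening: 0.58
gripper_force: 7.8
clock: 34.6
tool_pos: [616.7, 255.9, 14.8]
eef_rot: [0.442, 3.11, 0.0]
contact_force: [-0.8, 0.1, -1.0]
opening: 0.58
gripper_force: 7.8
```

```bash
python3 -m creep '[[0,0,0,-0.01,0,0,0],[0,0,0,-0.01,0,0,0],[0,0,0,-0.01,0,0,0]]';python3 -m creep '[[0,0,0,-0.01,0,0,0],[0,0,0,-0.01,0,0,0],[0,0,0,-0.01,0,0,0]]'
```

```text
clock: 34.9
tool_pos: [616.6, 255.9, 13.8]
eef_rot: [0.442, 3.11, -0.0]
contact_force: [-1.1, -0.5, -1.3]
opening: 0.587
gripper_force: 7.8
clock: 35.2
tool_pos: [616.7, 255.9, 12.8]
eef_rot: [0.442, 3.11, 0.0]
contact_force: [-0.5, -1.1, -1.1]
opening: 0.579
gripper_force: 7.9
```

```bash
python3 -m creep '[[0,0,0,-0.005,0,0,0],[0,0,0,-0.01,0,0,0],[0,0,0,-0.01,0,0,0]]';python3 -m creep '[[0.55,0,0,0,0,0,0],[0.62,0,0,0,0,0,0],[0.66,0,0,0,0,0,0],[0.7,0,0,0,0,0,0],[0.7,0,0,0,0,0,0]]'
```

```text
clock: 35.5
tool_pos: [616.8, 255.9, 12.6]
eef_rot: [0.442, 3.11, -0.0]
contact_force: [-2.8, -0.6, 6.0]
opening: 0.58
gripper_force: 8.4
clock: 36.0
tool_pos: [616.6, 255.8, 11.6]
eef_rot: [0.442, 3.11, -0.0]
contact_force: [-0.4, -0.2, -0.1]
opening: 0.694
gripper_force: 0.0
```

```bash
python3 -m creep '[[0.7,0,0,0.1,0,0,0],[0.7,0,0,0.4,0,0,0],[0.7,0,0,0.8,0,0,0],[0.7,0,0,1,0,0,0],[0.7,0,0,1,0,0,0]]'; python3 -m creep '[[1,-0.1,-0.4,0.3,0,0,0],[1,-0.3,-0.8,0.3,0,0,0],[1,-0.3,-0.8,0.3,0,0,0],[1,-0.3,-0.8,0.3,0,0,0]]'
python3 - <<'E'
from h import *
c=cam("top");print(balls(c));save(c,"t7.png");s=env.read_state();print(s["clock"],s["tool_pos"])
E
```

```text
clock: 36.5
tool_pos: [618.8, 257.1, 116.8]
eef_rot: [0.441, 3.104, 0.006]
contact_force: [-0.0, 0.2, 1.0]
opening: 0.702
gripper_force: 0.0
clock: 36.9
tool_pos: [586.4, 174.6, 141.9]
eef_rot: [0.445, 3.11, -0.001]
contact_force: [0.6, 0.3, -0.1]
opening: 0.956
gripper_force: 0.0
[([575.4, 4.4], (324, 185, 17, 18, 237)), ([503.2, -5.9], (327, 211, 17, 18, 235)), ([427.8, 8.7], (321, 238, 17, 18, 239))]
36.95 [586.50532679 176.06270705 141.74115368]
```

```bash
python3 -m creep '[[1,-0.06,-0.45,0,0,0,0],[1,-0.06,-0.87,0,0,0,0],[1,-0.06,-0.87,0,0,0,0]]' 8;python3 -m creep '[[1,-0.05,-0.45,0,0,0,0],[1,-0.05,-0.86,0,0,0,0],[1,-0.05,-0.86,0,0,0,0],[1,-0.05,-0.86,-0.4,0,0,0],[1,-0.05,-0.86,-0.8,0,0,0],[1,-0.05,-0.86,-0.9,0,0,0],[1,-0.05,-0.86,-0.9,0,0,0],[1,-0.05,-0.86,-0.9,0,0,0]]'
```

```text
clock: 37.25
tool_pos: [581.2, 83.0, 141.2]
eef_rot: [0.451, 3.109, -0.005]
contact_force: [0.0, -0.1, 0.7]
opening: 0.994
gripper_force: 0.0
clock: 38.05
tool_pos: [576.8, 3.8, 53.3]
eef_rot: [0.44, 3.109, 0.001]
contact_force: [-0.4, 0.0, 0.2]
opening: 1.0
gripper_force: 0.0
```

```bash
python3 -m creep '[[1,-0.01,0,-0.25,0,0,0],[1,-0.01,0,-0.42,0,0,0],[1,-0.01,0,-0.47,0,0,0],[1,-0.01,0,-0.47,0,0,0],[1,-0.01,0,-0.47,0,0,0]]';python3 -m creep '[[0,0,0,0,0,0,0],[0,0,0,0,0,0,0],[0,0,0,0,0,0,0],[0,0,0,0,0,0,0],[0,0,0,0,0,0,0],[0,0,0,0,0,0,0],[0,0,0,0,0,0,0],[0,0,0,0,0,0,0]]'
```

```text
clock: 38.55
tool_pos: [575.9, 3.1, 6.5]
eef_rot: [0.441, 3.108, 0.001]
contact_force: [0.7, 0.4, 0.1]
opening: 0.997
gripper_force: 0.0
clock: 39.35
tool_pos: [574.6, 2.8, 4.8]
eef_rot: [0.442, 3.11, -0.0]
contact_force: [-0.6, -0.4, -0.6]
opening: 0.578
gripper_force: 7.9
```

```bash
python3 -m creep '[[0,0,0,0.05,0,0,0],[0,0,0,0.2,0,0,0],[0,0,0,0.5,0,0,0],[0,0,0,0.9,0,0,0],[0,0,0,1,0,0,0]]' 8;python3 -m creep '[[0,0,0.1,0.35,0,0,0],[0,-0.02,0.4,0.35,0,0,0],[0,-0.04,0.7,0.35,0,0,0],[0,-0.05,0.9,0.35,0,0,0]]'; python3 -m creep '[[0,-0.02,0.3,0,0,0,0],[0,-0.04,0.6,0,0,0,0],[0,-0.05,0.9,0,0,0,0]]'; python3 -m creep '[[0,-0.02,0.3,0,0,0,0],[0,-0.04,0.6,0,0,0,0],[0,-0.05,0.88,0,0,0,0],[0,-0.05,0.88,0,0,0,0],[0,-0.05,0.88,-0.2,0,0,0],[0,-0.05,0.88,-0.5,0,0,0],[0,-0.05,0.88,-0.8,0,0,0],[0,-0.05,0.88,-1,0,0,0],[0,-0.05,0.88,-1,0,0,0],[0,-0.05,0.88,-1,0,0,0]]'
```

```text
clock: 39.85
tool_pos: [577.3, 3.2, 110.6]
eef_rot: [0.44, 3.103, 0.002]
contact_force: [0.5, -0.2, -0.3]
opening: 0.577
gripper_force: 7.9
clock: 40.25
tool_pos: [569.4, 95.4, 141.0]
eef_rot: [0.439, 3.11, 0.002]
contact_force: [0.5, -0.1, -1.2]
opening: 0.579
gripper_force: 7.9
clock: 40.55
tool_pos: [564.4, 184.1, 140.7]
eef_rot: [0.442, 3.11, 0.0]
contact_force: [0.8, 0.7, -0.7]
opening: 0.581
gripper_force: 7.9
clock: 41.55
tool_pos: [560.0, 270.6, 40.7]
eef_rot: [0.442, 3.11, -0.0]
contact_force: [-0.3, 0.1, -0.4]
opening: 0.578
gripper_force: 7.9
```

```bash
python3 -m creep '[[0,0,0,-0.1,0,0,0],[0,0,0,-0.18,0,0,0],[0,0,0,-0.23,0,0,0],[0,0,0,-0.25,0,0,0],[0,0,0,-0.25,0,0,0]]';python3 -m creep '[[0,0,0,-0.01,0,0,0],[0,0,0,-0.015,0,0,0],[0,0,0,-0.02,0,0,0],[0,0,0,-0.02,0,0,0]]'
```

```text
clock: 42.05
tool_pos: [559.5, 270.9, 14.5]
eef_rot: [-0.441, -3.11, 0.0]
contact_force: [1.5, -0.1, -1.4]
opening: 0.579
gripper_force: 7.9
clock: 42.45
tool_pos: [559.7, 270.9, 12.9]
eef_rot: [0.442, 3.11, 0.0]
contact_force: [0.1, 0.2, -0.9]
opening: 0.575
gripper_force: 7.9
```

```bash
python3 -m creep '[[0,0,0,-0.005,0,0,0],[0,0,0,-0.005,0,0,0]]';python3 -m creep '[[0.55,0,0,0,0,0,0],[0.62,0,0,0,0,0,0],[0.66,0,0,0,0,0,0],[0.7,0,0,0,0,0,0],[0.7,0,0,0,0,0,0]]'; python3 -m creep '[[0.7,0,0,0.1,0,0,0],[0.7,0,0,0.4,0,0,0],[0.7,0,0,0.8,0,0,0],[0.7,0,0,1,0,0,0],[0.7,0,0,1,0,0,0]]'; python3 -m creep '[[1,-0.2,-0.4,0.3,0,0,0],[1,-0.4,-0.8,0.3,0,0,0],[1,-0.4,-0.8,0.3,0,0,0],[1,-0.4,-0.8,0.3,0,0,0]]'
python3 - <<'E'
from h import *
c=cam("top");print(balls(c));save(c,"t8.png");s=env.read_state();print(s["clock"],s["tool_pos"])
E
```

```text
clock: 42.65
tool_pos: [559.8, 270.9, 12.8]
eef_rot: [0.442, 3.11, 0.0]
contact_force: [-1.4, -1.2, 3.6]
opening: 0.584
gripper_force: 8.2
clock: 43.15
tool_pos: [559.6, 270.9, 12.1]
eef_rot: [0.442, 3.11, -0.0]
contact_force: [0.6, -0.2, 0.5]
opening: 0.69
gripper_force: 0.0
clock: 43.65
tool_pos: [561.7, 272.2, 117.0]
eef_rot: [0.441, 3.105, 0.006]
contact_force: [0.5, 0.6, 1.0]
opening: 0.697
gripper_force: 0.0
clock: 44.05
tool_pos: [519.5, 189.7, 142.4]
eef_rot: [0.445, 3.109, -0.001]
contact_force: [0.4, 0.6, -0.9]
opening: 0.961
gripper_force: 0.0
[([503.2, -5.9], (327, 211, 17, 18, 234)), ([427.8, 8.7], (321, 238, 17, 18, 240))]
44.1 [519.62317948 190.97684713 142.33104643]
```

```bash
python3 -m creep '[[1,-0.08,-0.5,0,0,0,0],[1,-0.08,-0.99,0,0,0,0],[1,-0.08,-0.99,0,0,0,0]]' 8;python3 -m creep '[[1,-0.08,-0.5,0,0,0,0],[1,-0.08,-0.99,0,0,0,0],[1,-0.08,-0.99,0,0,0,0],[1,-0.08,-0.99,-0.4,0,0,0],[1,-0.08,-0.99,-0.8,0,0,0],[1,-0.08,-0.99,-0.9,0,0,0],[1,-0.08,-0.99,-0.9,0,0,0],[1,-0.08,-0.99,-0.9,0,0,0]]';python3 -m creep '[[1,0,0,-0.25,0,0,0],[1,0,0,-0.42,0,0,0],[1,0,0,-0.47,0,0,0],[1,0,0,-0.47,0,0,0],[1,0,0,-0.47,0,0,0]]'
```

```text
clock: 44.4
tool_pos: [512.2, 85.8, 141.8]
eef_rot: [-0.452, -3.109, 0.004]
contact_force: [-0.2, 0.1, -0.2]
opening: 0.999
gripper_force: 0.0
clock: 45.2
tool_pos: [504.8, -6.4, 53.6]
eef_rot: [0.44, 3.109, 0.001]
contact_force: [-0.5, -0.2, 1.3]
opening: 0.995
gripper_force: 0.0
clock: 45.7
tool_pos: [504.9, -7.0, 6.8]
eef_rot: [0.441, 3.108, 0.001]
contact_force: [-0.3, 0.0, -0.1]
opening: 1.0
gripper_force: 0.0
```

```bash
python3 -m creep '[[0,0,0,0,0,0,0],[0,0,0,0,0,0,0],[0,0,0,0,0,0,0],[0,0,0,0,0,0,0],[0,0,0,0,0,0,0],[0,0,0,0,0,0,0],[0,0,0,0,0,0,0],[0,0,0,0,0,0,0]]'
```

```text
clock: 46.5
tool_pos: [503.6, -7.2, 5.3]
eef_rot: [0.442, 3.11, -0.0]
contact_force: [-0.2, -1.2, -0.3]
opening: 0.578
gripper_force: 7.9
```

```bash
python3 -m creep '[[0,0,0,0.05,0,0,0],[0,0,0,0.2,0,0,0],[0,0,0,0.5,0,0,0],[0,0,0,0.9,0,0,0],[0,0,0,1,0,0,0]]' 8;python3 -m creep '[[0,0,0.1,0.35,0,0,0],[0,0,0.4,0.35,0,0,0],[0,0,0.7,0.35,0,0,0],[0,0,0.98,0.35,0,0,0]]'; python3 -m creep '[[0,0,0.3,0,0,0,0],[0,0,0.6,0,0,0,0],[0,0,0.98,0,0,0,0]]'; python3 -m creep '[[0,0,0.3,0,0,0,0],[0,0.01,0.6,0,0,0,0],[0,0.01,0.98,0,0,0,0],[0,0.01,0.98,0,0,0,0],[0,0.01,0.98,-0.2,0,0,0],[0,0.01,0.98,-0.5,0,0,0],[0,0.01,0.98,-0.8,0,0,0],[0,0.01,0.98,-1,0,0,0],[0,0.01,0.98,-1,0,0,0],[0,0.01,0.98,-1,0,0,0]]'; python3 -m creep '[[0,0,0,-0.1,0,0,0],[0,0,0,-0.18,0,0,0],[0,0,0,-0.23,0,0,0],[0,0,0,-0.25,0,0,0],[0,0,0,-0.25,0,0,0]]'
```

```text
clock: 47.0
tool_pos: [505.9, -6.9, 109.7]
eef_rot: [0.441, 3.104, 0.001]
contact_force: [0.3, 0.8, -1.4]
opening: 0.576
gripper_force: 7.9
clock: 47.4
tool_pos: [503.4, 92.1, 140.4]
eef_rot: [0.442, 3.11, 0.0]
contact_force: [0.1, -0.6, -1.2]
opening: 0.578
gripper_force: 7.8
clock: 47.7
tool_pos: [503.6, 189.0, 140.0]
eef_rot: [0.444, 3.11, -0.001]
contact_force: [0.2, -0.0, -0.0]
opening: 0.579
gripper_force: 7.8
clock: 48.7
tool_pos: [504.6, 286.7, 40.6]
eef_rot: [-0.442, -3.11, 0.0]
contact_force: [0.3, 0.2, 0.9]
opening: 0.575
gripper_force: 7.9
clock: 49.2
tool_pos: [504.5, 286.8, 15.0]
eef_rot: [-0.442, -3.11, 0.0]
contact_force: [0.3, 0.3, -0.9]
opening: 0.581
gripper_force: 7.9
```

```bash
python3 -m creep '[[0,0,0,-0.01,0,0,0],[0,0,0,-0.015,0,0,0],[0,0,0,-0.02,0,0,0],[0,0,0,-0.02,0,0,0]]';python3 -m creep '[[0,0,0,-0.005,0,0,0],[0,0,0,-0.005,0,0,0]]'
```

```text
clock: 49.6
tool_pos: [504.7, 286.9, 13.4]
eef_rot: [0.442, 3.11, 0.0]
contact_force: [0.5, 0.0, 0.5]
opening: 0.577
gripper_force: 7.9
clock: 49.8
tool_pos: [504.8, 286.9, 13.2]
eef_rot: [0.442, 3.11, 0.0]
contact_force: [-1.5, -0.6, 4.5]
opening: 0.577
gripper_force: 8.2
```

```bash
python3 -m creep '[[0.55,0,0,0,0,0,0],[0.62,0,0,0,0,0,0],[0.66,0,0,0,0,0,0],[0.7,0,0,0,0,0,0],[0.7,0,0,0,0,0,0]]'; python3 -m creep '[[0.7,0,0,0.1,0,0,0],[0.7,0,0,0.4,0,0,0],[0.7,0,0,0.8,0,0,0],[0.7,0,0,1,0,0,0],[0.7,0,0,1,0,0,0]]'; python3 -m creep '[[1,-0.2,-0.4,0.3,0,0,0],[1,-0.4,-0.8,0.3,0,0,0],[1,-0.4,-0.8,0.3,0,0,0],[1,-0.4,-0.8,0.3,0,0,0]]'
python3 - <<'E'
from h import *
c=cam("top");print(balls(c));save(c,"t9.png");s=env.read_state();print(s["clock"],s["tool_pos"])
E
```

```text
clock: 50.3
tool_pos: [504.6, 286.9, 12.7]
eef_rot: [0.442, 3.11, 0.0]
contact_force: [0.0, -0.3, -0.1]
opening: 0.686
gripper_force: 0.0
clock: 50.8
tool_pos: [506.6, 288.3, 117.2]
eef_rot: [0.441, 3.105, 0.006]
contact_force: [0.6, 1.0, 0.2]
opening: 0.7
gripper_force: 0.0
clock: 51.2
tool_pos: [464.5, 205.8, 143.0]
eef_rot: [0.444, 3.109, -0.001]
contact_force: [0.2, 0.8, -0.6]
opening: 0.953
gripper_force: 0.0
[([623.4, 259.8], (234, 166, 16, 17, 214)), ([573.7, 275.0], (228, 183, 16, 18, 218)), ([427.8, 8.7], (321, 238, 17, 18, 239))]
51.25 [464.65804301 206.98076628 142.88065585]
```

```bash
python3 -m creep '[[1,-0.18,-0.5,0,0,0,0],[1,-0.18,-1,0,0,0,0],[1,-0.18,-1,0,0,0,0]]' 8;python3 -m creep '[[1,-0.18,-0.5,0,0,0,0],[1,-0.18,-0.99,0,0,0,0],[1,-0.18,-0.99,0,0,0,0],[1,-0.18,-0.99,-0.4,0,0,0],[1,-0.18,-0.99,-0.8,0,0,0],[1,-0.18,-0.99,-0.9,0,0,0],[1,-0.18,-0.99,-0.9,0,0,0],[1,-0.18,-0.99,-0.9,0,0,0]]'
python3 - <<'E'
from h import *
c=cam("top");print(balls(c));save(c,"t10.png");s=env.read_state();print(s["clock"],s["tool_pos"],R.from_rotvec(s["eef_rot"]).as_matrix().round(3).tolist())
E
```

```text
clock: 51.55
tool_pos: [446.7, 102.0, 142.3]
eef_rot: [-0.449, -3.109, 0.003]
contact_force: [-0.2, 1.0, 0.2]
opening: 0.995
gripper_force: 0.0
clock: 52.35
tool_pos: [429.8, 8.6, 54.0]
eef_rot: [0.44, 3.109, 0.001]
contact_force: [0.4, 0.7, 0.4]
opening: 0.999
gripper_force: 0.0
[([623.4, 259.8], (234, 166, 16, 17, 207)), ([573.7, 276.4], (228, 183, 15, 18, 210)), ([506.0, 293.6], (221, 207, 15, 18, 208))]
52.4 [430.16521134   8.44095002  54.45288614] [[-0.961, 0.278, 0.003], [0.278, 0.961, 0.0], [-0.002, 0.001, -1.0]]
```

```bash
python3 -m creep '[[1,-0.01,-0.01,-0.25,0,0,0],[1,-0.01,-0.01,-0.42,0,0,0],[1,-0.01,-0.01,-0.48,0,0,0],[1,-0.01,-0.01,-0.48,0,0,0],[1,-0.01,-0.01,-0.48,0,0,0]]';python3 -m creep '[[0,0,0,0,0,0,0],[0,0,0,0,0,0,0],[0,0,0,0,0,0,0],[0,0,0,0,0,0,0],[0,0,0,0,0,0,0],[0,0,0,0,0,0,0],[0,0,0,0,0,0,0],[0,0,0,0,0,0,0]]'
```

```text
clock: 52.9
tool_pos: [428.7, 7.0, 6.0]
eef_rot: [0.441, 3.108, 0.0]
contact_force: [0.2, 0.9, -0.6]
opening: 0.999
gripper_force: 0.0
clock: 53.7
tool_pos: [427.7, 6.8, 4.8]
eef_rot: [0.442, 3.11, -0.0]
contact_force: [-0.0, -0.8, 0.7]
opening: 0.578
gripper_force: 8.0
```

```bash
python3 -m creep '[[0,0,0,0.05,0,0,0],[0,0,0,0.2,0,0,0],[0,0,0,0.5,0,0,0],[0,0,0,0.9,0,0,0],[0,0,0,1,0,0,0]]' 8;python3 -m creep '[[0,0.02,0.1,0.35,0,0,0],[0,0.04,0.4,0.35,0,0,0],[0,0.06,0.7,0.35,0,0,0],[0,0.07,0.99,0.35,0,0,0]]'; python3 -m creep '[[0,0.02,0.3,0,0,0,0],[0,0.05,0.6,0,0,0,0],[0,0.07,0.99,0,0,0,0]]'; python3 -m creep '[[0,0.02,0.3,0,0,0,0],[0,0.05,0.6,0,0,0,0],[0,0.07,0.98,0,0,0,0],[0,0.07,0.98,0,0,0,0],[0,0.07,0.98,-0.2,0,0,0],[0,0.07,0.98,-0.5,0,0,0],[0,0.07,0.98,-0.8,0,0,0],[0,0.07,0.98,-1,0,0,0],[0,0.07,0.98,-1,0,0,0],[0,0.07,0.98,-1,0,0,0]]'; python3 -m creep '[[0,0,0,-0.1,0,0,0],[0,0,0,-0.18,0,0,0],[0,0,0,-0.23,0,0,0],[0,0,0,-0.25,0,0,0],[0,0,0,-0.25,0,0,0]]'
```

```text
clock: 54.2
tool_pos: [429.8, 7.2, 108.8]
eef_rot: [0.441, 3.105, 0.002]
contact_force: [0.4, -0.3, -0.4]
opening: 0.579
gripper_force: 7.9
clock: 54.6
tool_pos: [434.6, 107.0, 139.9]
eef_rot: [0.442, 3.11, 0.0]
contact_force: [0.2, 0.4, -1.7]
opening: 0.579
gripper_force: 7.9
clock: 54.9
tool_pos: [441.7, 205.1, 139.5]
eef_rot: [0.444, 3.11, -0.001]
contact_force: [0.6, -0.3, -1.2]
opening: 0.579
gripper_force: 7.9
clock: 55.9
tool_pos: [448.6, 302.6, 40.1]
eef_rot: [-0.442, -3.11, 0.0]
contact_force: [0.2, -0.1, -0.4]
opening: 0.579
gripper_force: 7.9
clock: 56.4
tool_pos: [448.5, 302.8, 14.6]
eef_rot: [-0.441, -3.11, 0.0]
contact_force: [0.4, 0.7, -0.3]
opening: 0.58
gripper_force: 7.9
```

```bash
python3 -m creep '[[0,0,0,-0.01,0,0,0],[0,0,0,-0.015,0,0,0],[0,0,0,-0.02,0,0,0],[0,0,0,-0.02,0,0,0]]'
```

```text
clock: 56.8
tool_pos: [448.7, 303.0, 12.9]
eef_rot: [0.441, 3.11, 0.0]
contact_force: [-1.3, 0.4, -1.5]
opening: 0.575
gripper_force: 7.9
```

```bash
python3 -m creep '[[0,0,0,-0.005,0,0,0],[0,0,0,-0.005,0,0,0]]';python3 -m creep '[[0.55,0,0,0,0,0,0],[0.62,0,0,0,0,0,0],[0.66,0,0,0,0,0,0],[0.7,0,0,0,0,0,0],[0.7,0,0,0,0,0,0]]'; python3 -m creep '[[0.7,0,0,0.1,0,0,0],[0.7,0,0,0.4,0,0,0],[0.7,0,0,0.8,0,0,0],[0.7,0,0,1,0,0,0],[0.7,0,0,1,0,0,0]]'; python3 -m creep '[[1,0.3,-0.5,0.6,0,0,-0.1],[1,0.5,-1,0.6,0,0,-0.2],[1,0.5,-1,0.6,0,0,-0.3],[1,0.5,-1,0.6,0,0,-0.4],[1,0.5,-1,0.6,0,0,-0.5],[1,0.5,-1,0.6,0,0,-0.6],[1,0.5,-1,0.6,0,0,-0.7],[1,0.5,-1,0.6,0,0,-0.8],[1,0.5,-1,0.6,0,0,-0.89],[1,0.5,-1,0.6,0,0,-0.89]]'; python3 -m creep '[[1,0.3,-0.5,0,0,0,-0.1],[1,0.5,-1,0,0,0,-0.2],[1,0.5,-1,0,0,0,-0.3],[1,0.5,-1,0,0,0,-0.4],[1,0.5,-1,0,0,0,-0.5],[1,0.5,-1,0,0,0,-0.6],[1,0.5,-1,0,0,0,-0.7],[1,0.5,-1,0,0,0,-0.8],[1,0.5,-1,0,0,0,-0.89],[1,0.5,-1,0,0,0,-0.89]]'
python3 - <<'E'
from h import *
c=cam("top");print(balls(c));save(c,"t11.png");s=env.read_state();print(s["clock"],s["tool_pos"],R.from_rotvec(s["eef_rot"]).as_matrix().round(3).tolist(),s["q"].round(2))
E
```

```text
clock: 57.0
tool_pos: [448.8, 303.0, 12.8]
eef_rot: [0.442, 3.11, 0.0]
contact_force: [-1.9, -0.7, 4.5]
opening: 0.576
gripper_force: 8.2
clock: 57.5
tool_pos: [448.7, 302.8, 12.2]
eef_rot: [0.442, 3.11, 0.0]
contact_force: [-0.1, 0.0, 0.1]
opening: 0.691
gripper_force: 0.0
clock: 58.0
tool_pos: [450.4, 304.4, 116.4]
eef_rot: [0.441, 3.105, 0.006]
contact_force: [0.5, 1.4, -0.5]
opening: 0.704
gripper_force: 0.0
clock: 59.0
tool_pos: [498.3, 202.8, 171.9]
eef_rot: [-2.345, -2.09, 0.002]
contact_force: [1.3, 0.2, 0.4]
opening: 0.998
gripper_force: 0.0
clock: 60.0
tool_pos: [548.3, 102.9, 171.8]
eef_rot: [3.14, 0.091, -0.002]
contact_force: [-0.9, -0.4, 0.1]
opening: 1.002
gripper_force: 0.0
[([449.6, 309.8], (214, 227, 16, 18, 217))]
60.05 [548.28137854 102.86189225 171.87284153] [[0.998, 0.058, -0.001], [0.058, -0.998, -0.0], [-0.001, 0.0, -1.0]] [-0.15  0.18 -0.13  1.74  0.02  1.23 -1.8 ]
```

```bash
python3 -m creep '[[1,0,-0.5,0,0,0,0],[1,0,-1,0,0,0,0],[1,0,-1,0,0,0,0]]' 25; python3 -m creep '[[1,0,-0.5,0,0.01,-0.09,0],[1,0,-1,0,0.01,-0.18,0],[1,0,-1,0,0.02,-0.28,0],[1,0,-1,0,0.02,-0.28,0],[1,0,-1,0,0.02,-0.28,0]]';python3 -m creep '[[1,0.05,-0.28,-0.4,0,0,0],[1,0.05,-0.28,-0.84,0,0,0],[1,0.05,-0.28,-0.84,0,0,0],[1,0.05,-0.28,-0.84,0,0,0]]'
python3 - <<'E'
from h import *
c=cam("top");print(balls(c));save(c,"t12.png");s=env.read_state();print(s["clock"],s["tool_pos"],R.from_rotvec(s["eef_rot"]).as_matrix().round(3).tolist(),s["q"].round(2))
E
```

```text
clock: 60.35
tool_pos: [548.2, -5.4, 172.0]
eef_rot: [3.137, 0.087, -0.002]
contact_force: [0.6, 0.1, 0.1]
opening: 1.004
gripper_force: 0.0
clock: 60.85
tool_pos: [547.4, -97.0, 172.0]
eef_rot: [-3.048, -0.097, -0.68]
contact_force: [1.7, -0.5, -0.1]
opening: 0.998
gripper_force: 0.0
clock: 61.25
tool_pos: [554.9, -123.9, 88.9]
eef_rot: [-3.047, -0.1, -0.68]
contact_force: [-0.1, -0.1, 0.8]
opening: 0.998
gripper_force: 0.0
[([623.4, 259.8], (234, 166, 16, 17, 212)), ([573.7, 275.0], (228, 183, 16, 18, 214)), ([506.0, 293.6], (221, 207, 15, 18, 211)), ([449.6, 309.8], (214, 227, 16, 18, 216))]
61.3 [ 555.75100627 -124.19094915   90.33618341] [[0.902, 0.066, 0.427], [0.059, -0.998, 0.031], [0.428, -0.003, -0.904]] [ 0.13  0.    0.1   2.19 -0.25  0.53 -1.09]
```

```bash
python3 -m creep '[[1,0.13,0.01,-0.3,0,0,0],[1,0.26,0.01,-0.6,0,0,0],[1,0.35,0.02,-0.8,0,0,0],[1,0.35,0.02,-0.8,0,0,0]]' 25; python3 -m creep '[[1,0.03,0,-0.06,0,0,0],[1,0.06,0,-0.12,0,0,0],[1,0.06,0,-0.12,0,0,0]]'; python3 -m creep '[[0,0,0,0,0,0,0],[0,0,0,0,0,0,0],[0,0,0,0,0,0,0],[0,0,0,0,0,0,0],[0,0,0,0,0,0,0],[0,0,0,0,0,0,0],[0,0,0,0,0,0,0],[0,0,0,0,0,0,0]]'
```

```text
clock: 61.7
tool_pos: [590.2, -121.7, 8.3]
eef_rot: [-3.046, -0.1, -0.681]
contact_force: [-0.1, 0.2, -0.3]
opening: 0.998
gripper_force: 0.0
clock: 62.0
tool_pos: [595.4, -123.1, -2.9]
eef_rot: [-3.047, -0.097, -0.684]
contact_force: [-0.6, -0.2, -0.7]
opening: 1.002
gripper_force: 0.0
clock: 62.8
tool_pos: [594.7, -123.2, -3.6]
eef_rot: [-3.048, -0.097, -0.683]
contact_force: [-1.7, -0.3, 2.6]
opening: 0.572
gripper_force: 25.0
```

```bash
python3 -m creep '[[0,0,0,0.2,0,0,0],[0,0,0,0.5,0,0,0],[0,0,0,0.8,0,0,0],[0,0,0,1,0,0,0],[0,0,0,1,0,0,0]]' 45; python3 -m creep '[[0,-0.05,-0.2,0.3,0,0,0.05],[0,-0.1,-0.45,0.7,0,0,0.1],[0,-0.17,-0.7,0.7,0,0,0.16],[0,-0.24,-0.95,0.7,0,0,0.16],[0,-0.24,-0.95,0.7,0,0,0.16]]'; python3 -m creep '[[0,-0.07,-0.3,0,0,0,0.05],[0,-0.15,-0.6,0,0,0,0.1],[0,-0.24,-0.95,0,0,0,0.16],[0,-0.24,-0.95,0,0,0,0.16]]'; python3 -m creep '[[0,-0.07,-0.3,0,0,0,0.05],[0,-0.15,-0.6,0,0,0,0.1],[0,-0.24,-0.95,0,0,0,0.16],[0,-0.24,-0.95,0,0,0,0.16]]'; python3 -m creep '[[0,-0.07,-0.3,0,0,0,0],[0,-0.15,-0.6,0,0,0,0],[0,-0.24,-0.95,0,0,0,0],[0,-0.24,-0.95,0,0,0,0],[0,-0.24,-0.95,0,0,0,0]]'
python3 - <<'E'
from h import *
s=env.read_state();print(s["clock"],s["tool_pos"],R.from_rotvec(s["eef_rot"]).as_matrix().round(3).tolist(),s["q"].round(2),s["contact_force"].round(1),s["opening"])
E
```

```text
clock: 63.3
tool_pos: [596.4, -123.3, 99.4]
eef_rot: [-3.047, -0.097, -0.69]
contact_force: [1.8, -0.2, -2.0]
opening: 0.573
gripper_force: 45.0
clock: 63.8
tool_pos: [568.9, -222.7, 164.5]
eef_rot: [-2.964, -0.461, -0.66]
contact_force: [0.1, -0.6, -2.7]
opening: 0.574
gripper_force: 45.0
clock: 64.2
tool_pos: [544.3, -318.9, 163.6]
eef_rot: [-2.836, -0.819, -0.628]
contact_force: [0.5, -0.4, -2.1]
opening: 0.572
gripper_force: 45.0
clock: 64.6
tool_pos: [520.1, -412.8, 162.6]
eef_rot: [-2.668, -1.149, -0.588]
contact_force: [-0.4, 0.0, -2.6]
opening: 0.571
gripper_force: 45.0
clock: 65.1
tool_pos: [498.4, -502.8, 164.1]
eef_rot: [-2.665, -1.15, -0.593]
contact_force: [-0.0, 1.8, -2.5]
opening: 0.572
gripper_force: 45.0
65.1 [ 498.41836966 -502.81930856  164.12613983] [[0.621, 0.729, 0.288], [0.657, -0.685, 0.315], [0.427, -0.006, -0.904]] [ 0.71  0.57  0.37  1.34 -0.62  1.44  0.42] [-0.   1.8 -2.5] 0.571918210424101
```

```bash
python3 -m creep '[[0,0,0,0,-0.06,0.06,0],[0,0,0,0,-0.12,0.11,0],[0,0,0,0,-0.18,0.17,0],[0,0,0,0,-0.24,0.23,0],[0,0,0,0,-0.3,0.28,0],[0,0,0,0,-0.36,0.34,0],[0,0,0,0,-0.42,0.4,0],[0,0,0,0,-0.49,0.46,0],[0,0,0,0,-0.49,0.46,0]]'; python3 -m creep '[[0,0,0,0,-0.06,0.05,0],[0,0,0,0,-0.12,0.11,0],[0,0,0,0,-0.18,0.17,0],[0,0,0,0,-0.24,0.23,0],[0,0,0,0,-0.24,0.23,0],[0,0,0,0,-0.24,0.23,0]]'
python3 - <<'E'
from h import *
s=env.read_state();print(s["clock"],s["tool_pos"],R.from_rotvec(s["eef_rot"]).as_matrix().round(3).tolist(),s["q"].round(2),s["contact_force"].round(1),s["opening"])
E
```

```text
clock: 66.0
tool_pos: [505.0, -494.4, 160.6]
eef_rot: [2.551, 1.125, -0.816]
contact_force: [0.2, 0.8, -2.7]
opening: 0.572
gripper_force: 45.0
clock: 66.6
tool_pos: [498.9, -502.2, 164.9]
eef_rot: [2.153, 0.934, -1.376]
contact_force: [0.4, -0.8, -0.9]
opening: 0.574
gripper_force: 45.0
66.6 [ 498.94647423 -502.23816103  164.91681902] [[0.285, 0.727, -0.625], [0.313, -0.687, -0.656], [-0.906, -0.008, -0.423]] [-0.16  0.93  0.72  1.34  0.49  1.48 -0.46] [ 0.4 -0.8 -0.9] 0.5736342398513298
```

```bash
python3 -m creep '[[0,0,0,-0.2,0,0,0],[0,0,0,-0.4,0,0,0],[0,0,0,-0.6,0,0,0],[0,0,0,-0.8,0,0,0],[0,0,0,-0.92,0,0,0],[0,0,0,-0.92,0,0,0]]';  python3 -m creep '[[0,0,0,-0.03,0,0,0],[0,0,0,-0.06,0,0,0],[0,0,0,-0.06,0,0,0]]'; python3 -m creep '[[0,0,0,-0.02,0,0,0],[0,0,0,-0.03,0,0,0],[0,0,0,-0.03,0,0,0]]'
```

```text
clock: 67.2
tool_pos: [497.8, -502.6, 71.7]
eef_rot: [2.15, 0.932, -1.381]
contact_force: [0.4, 0.6, -2.1]
opening: 0.572
gripper_force: 45.0
clock: 67.5
tool_pos: [498.9, -503.2, 68.5]
eef_rot: [2.15, 0.93, -1.377]
contact_force: [-0.6, 0.3, -2.1]
opening: 0.568
gripper_force: 45.0
clock: 67.8
tool_pos: [498.7, -503.1, 65.3]
eef_rot: [2.15, 0.93, -1.378]
contact_force: [0.3, 0.2, -1.8]
opening: 0.574
gripper_force: 45.0
```

```bash
python3 -m creep '[[0,0,0,-0.02,0,0,0],[0,0,0,-0.03,0,0,0],[0,0,0,-0.03,0,0,0]]' 20; python3 -m creep '[[0,0,0,-0.01,0,0,0],[0,0,0,-0.02,0,0,0],[0,0,0,-0.02,0,0,0]]';  python3 -m creep '[[0,0,0,-0.01,0,0,0],[0,0,0,-0.02,0,0,0],[0,0,0,-0.02,0,0,0]]'
```

```text
clock: 68.1
tool_pos: [498.8, -503.2, 63.4]
eef_rot: [2.149, 0.929, -1.379]
contact_force: [-0.9, 2.4, 5.5]
opening: 0.571
gripper_force: 20.0
clock: 68.4
tool_pos: [498.3, -503.4, 63.1]
eef_rot: [2.148, 0.926, -1.381]
contact_force: [-2.7, 7.6, 13.3]
opening: 0.572
gripper_force: 20.0
clock: 68.7
tool_pos: [498.2, -503.5, 62.9]
eef_rot: [2.147, 0.924, -1.383]
contact_force: [-2.6, 12.2, 21.8]
opening: 0.575
gripper_force: 20.0
```

```bash
python3 -m creep '[[0,0,0,0.02,0,0,0],[0,0,0,0.04,0,0,0],[0,0,0,0.04,0,0,0]]' 8;  python3 -m creep '[[0.6,0,0,0,0,0,0],[0.65,0,0,0,0,0,0],[0.8,0,0,0,0,0,0],[1,0,0,0,0,0,0],[1,0,0,0,0,0,0],[1,0,0,0,0,0,0]]'; python3 -m creep '[[1,0.31,0.33,0.21,0,0,0],[1,0.62,0.66,0.42,0,0,0],[1,0.62,0.66,0.42,0,0,0],[1,0.62,0.66,0.42,0,0,0]]'
python3 - <<'E'
from h import *
c=cam("top");save(c,"t13.png");s=env.read_state();print(s["clock"],s["tool_pos"])
a=cv2.cvtColor(c["color"],cv2.COLOR_RGB2HSV)
m=((a[...,1]<40)&(a[...,2]>150)).astype(np.uint8)
n,l,st,ce=cv2.connectedComponentsWithStats(m)
for i in range(1,n):
    if st[i][4]>60 and 390<ce[i][0]<560 and 150<ce[i][1]<290: print(st[i],ce[i].round(1))
print(w2px(c,np.array([[519.7,-480.6,z] for z in(6,121,171)])).round(1))
E
```

```text
clock: 69.0
tool_pos: [498.6, -503.4, 62.8]
eef_rot: [2.15, 0.929, -1.378]
contact_force: [-0.4, 1.1, 3.8]
opening: 0.575
gripper_force: 8.0
clock: 69.6
tool_pos: [498.7, -503.1, 62.3]
eef_rot: [2.15, 0.93, -1.378]
contact_force: [-0.5, -0.5, 0.2]
opening: 0.926
gripper_force: 0.0
clock: 70.0
tool_pos: [562.3, -436.2, 104.4]
eef_rot: [2.149, 0.932, -1.375]
contact_force: [-0.2, -1.2, -0.2]
opening: 1.0
gripper_force: 0.0
70.05 [ 560.49057809 -437.26475628  104.18319685]
[ 416  178   26   47 1011] [428.4 200.6]
[496 207  41  26 476] [514.4 218.2]
[403 261  34  33 406] [419.9 276.9]
[[506.3 218.4]
 [524.2 218.4]
 [533.2 218.4]]
```

```bash
python3 -m creep '[[1,0.1,0.3,0.3,0,0,0],[1,0.1,0.5,0.66,0.06,-0.06,0],[1,0.1,0.5,0.66,0.13,-0.12,0],[1,0.1,0.5,0.66,0.2,-0.19,0],[1,0.1,0.5,0.66,0.26,-0.25,0],[1,0.1,0.5,0.66,0.33,-0.31,0],[1,0.1,0.5,0.66,0.39,-0.37,0],[1,0.1,0.5,0.66,0.46,-0.43,0],[1,0.1,0.5,0.66,0.525,-0.496,0],[1,0.1,0.5,0.66,0.525,-0.496,0],[1,0.1,0.5,0.66,0.525,-0.496,0]]'; python3 -m creep '[[1,-0.2,0.5,0,0,0,-0.1],[1,-0.4,1,0,0,0,-0.2],[1,-0.4,1,0,0,0,-0.3],[1,-0.4,1,0,0,0,-0.4],[1,-0.4,1,0,0,0,-0.447],[1,-0.4,1,0,0,0,-0.447]]'; python3 -m creep '[[1,0,0.24,0,0.01,-0.09,0],[1,0,0.24,0,0.02,-0.18,0],[1,0,0.24,0,0.031,-0.276,0],[1,0,0.24,0,0.031,-0.276,0],[1,0,0.24,0,0.031,-0.276,0],[1,0,0.24,0,0.031,-0.276,0]]'
python3 - <<'E'
from h import *
s=env.read_state();print(s["clock"],s["tool_pos"],R.from_rotvec(s["eef_rot"]).as_matrix().round(3).tolist(),s["q"].round(2),s["contact_force"].round(1),s["opening"])
c=cam("top");save(c,"t14.png")
a=cv2.cvtColor(c["color"],cv2.COLOR_RGB2HSV)
m=((a[...,1]<40)&(a[...,2]>150)).astype(np.uint8)
n,l,st,ce=cv2.connectedComponentsWithStats(m)
for i in range(1,n):
    if st[i][4]>60 and 450<ce[i][0]<560 and 150<ce[i][1]<290: print(st[i],ce[i].round(1)); print(cv2.minAreaRect(np.argwhere(l==i)[:,::-1].astype(np.float32)))
E
```

```text
clock: 71.15
tool_pos: [567.6, -389.7, 169.9]
eef_rot: [-2.883, -1.241, 0.009]
contact_force: [1.3, 1.0, 0.2]
opening: 0.999
gripper_force: 0.0
clock: 71.75
tool_pos: [530.8, -285.6, 169.3]
eef_rot: [-3.133, -0.184, 0.009]
contact_force: [-0.5, 0.8, 0.5]
opening: 1.002
gripper_force: 0.0
clock: 72.35
tool_pos: [531.8, -262.7, 170.8]
eef_rot: [-3.038, -0.184, -0.668]
contact_force: [0.7, -0.5, 1.1]
opening: 1.002
gripper_force: 0.0
72.35 [ 531.7794335  -262.68399396  170.79467379] [[0.901, 0.121, 0.416], [0.11, -0.993, 0.051], [0.419, -0.0, -0.908]] [-0.02 -0.01  0.58  2.01 -0.36  0.82 -0.68] [ 0.7 -0.5  1.1] 1.0022546008163655
[501 207  36  26 414] [515.9 218. ]
((518.2500610351562, 217.2500457763672), (28.991374969482422, 24.041629791259766), 45.0)
```

```bash
python3 -m creep '[[0.78,-0.03,0,-0.4,0,0,0],[0.78,-0.03,0,-0.85,0,0,0],[0.78,-0.03,0,-0.85,0,0,0],[0.78,-0.03,0,-0.85,0,0,0]]' 25; python3 -m creep '[[0.78,0.13,0.01,-0.3,0,0,0],[0.78,0.26,0.03,-0.6,0,0,0],[0.78,0.35,0.04,-0.77,0,0,0],[0.78,0.35,0.04,-0.77,0,0,0]]'; python3 -m creep '[[0.78,0.03,0,-0.06,0,0,0],[0.78,0.06,0.01,-0.12,0,0,0],[0.78,0.06,0.01,-0.12,0,0,0]]'
```

```text
clock: 72.8
tool_pos: [528.2, -263.1, 85.5]
eef_rot: [-3.038, -0.181, -0.665]
contact_force: [0.3, -0.9, 1.0]
opening: 0.796
gripper_force: 0.0
clock: 73.2
tool_pos: [564.6, -258.2, 8.8]
eef_rot: [-3.036, -0.183, -0.669]
contact_force: [0.4, 0.5, 0.9]
opening: 0.781
gripper_force: 0.0
clock: 73.5
tool_pos: [569.4, -258.0, -2.9]
eef_rot: [-3.036, -0.18, -0.671]
contact_force: [-0.3, -0.4, -0.8]
opening: 0.783
gripper_force: 0.0
```

```bash
python3 -m creep '[[0,0,0,0,0,0,0],[0,0,0,0,0,0,0],[0,0,0,0,0,0,0],[0,0,0,0,0,0,0],[0,0,0,0,0,0,0],[0,0,0,0,0,0,0]]' 25; python3 -m creep '[[0,0,0,0.2,0,0,0],[0,0,0,0.5,0,0,0],[0,0,0,0.8,0,0,0],[0,0,0,1,0,0,0],[0,0,0,1,0,0,0]]' 45; python3 -m creep '[[0,-0.1,-0.2,0.3,0,0,0.06],[0,-0.2,-0.4,0.7,0,0,0.12],[0,-0.3,-0.6,0.7,0,0,0.19],[0,-0.39,-0.76,0.7,0,0,0.26],[0,-0.39,-0.76,0.7,0,0,0.26]]'; python3 -m creep '[[0,-0.1,-0.2,0,0,0,0.06],[0,-0.2,-0.4,0,0,0,0.12],[0,-0.3,-0.6,0,0,0,0.19],[0,-0.39,-0.76,0,0,0,0.255],[0,-0.39,-0.76,0,0,0,0.255],[0,-0.39,-0.76,0,0,0,0.255]]'
python3 - <<'E'
from h import *
s=env.read_state();print(s["clock"],s["tool_pos"],R.from_rotvec(s["eef_rot"]).as_matrix().round(3).tolist(),s["q"].round(2),s["contact_force"].round(1),s["opening"])
E
```

```text
clock: 74.1
tool_pos: [568.8, -258.7, -3.1]
eef_rot: [-3.037, -0.178, -0.67]
contact_force: [-2.7, -1.1, 6.7]
opening: 0.645
gripper_force: 25.0
clock: 74.6
tool_pos: [570.0, -258.6, 99.1]
eef_rot: [-3.037, -0.18, -0.675]
contact_force: [1.1, -0.4, -3.0]
opening: 0.644
gripper_force: 45.0
clock: 75.1
tool_pos: [527.6, -337.7, 164.3]
eef_rot: [-2.862, -0.769, -0.626]
contact_force: [-0.5, -1.2, -4.3]
opening: 0.64
gripper_force: 45.0
clock: 75.7
tool_pos: [490.7, -409.5, 164.4]
eef_rot: [-2.588, -1.288, -0.568]
contact_force: [0.9, 0.2, -3.2]
opening: 0.635
gripper_force: 45.0
75.7 [ 490.71847902 -409.50313574  164.43824179] [[0.548, 0.798, 0.25], [0.723, -0.602, 0.338], [0.42, -0.004, -0.907]] [ 0.42  0.47  0.62  1.54 -0.68  1.43  0.53] [ 0.9  0.2 -3.2] 0.6354200866735343
```

```bash
python3 -m creep '[[0,0,0,0.05,-0.06,0.045,0],[0,0,0,0.05,-0.12,0.09,0],[0,0,0,0.05,-0.18,0.135,0],[0,0,0,0.05,-0.24,0.18,0],[0,0,0,0.05,-0.3,0.226,0],[0,0,0,0.05,-0.36,0.27,0],[0,0,0,0.05,-0.42,0.316,0],[0,0,0,0.05,-0.479,0.361,0],[0,0,0,0.05,-0.479,0.361,0]]'; python3 -m creep '[[0,0,0,0,-0.08,0.06,0],[0,0,0,0,-0.14,0.11,0],[0,0,0,0,-0.2,0.15,0],[0,0,0,0,-0.26,0.2,0],[0,0,0,0,-0.319,0.241,0],[0,0,0,0,-0.319,0.241,0],[0,0,0,0,-0.319,0.241,0]]'
python3 - <<'E'
from h import *
s=env.read_state();print(s["clock"],s["tool_pos"],R.from_rotvec(s["eef_rot"]).as_matrix().round(3).tolist(),s["q"].round(2),s["contact_force"].round(1),s["opening"])
E
```

```text
clock: 76.6
tool_pos: [494.8, -403.0, 167.6]
eef_rot: [2.538, 1.283, -0.663]
contact_force: [1.0, 1.7, -3.4]
opening: 0.643
gripper_force: 45.0
clock: 77.3
tool_pos: [490.3, -410.0, 170.6]
eef_rot: [2.07, 1.032, -1.318]
contact_force: [-0.9, -0.8, -1.9]
opening: 0.641
gripper_force: 45.0
77.3 [ 490.29578291 -409.95519397  170.64126519] [[0.254, 0.797, -0.548], [0.34, -0.604, -0.721], [-0.905, -0.003, -0.424]] [-0.45  0.88  0.88  1.55  0.43  1.39 -0.46] [-0.9 -0.8 -1.9] 0.6405479298219402
```

Fully turned. I'll lower it towards contact, expected near z = 63.

```bash
python3 -m creep '[[0,0,0,-0.2,0,0,0],[0,0,0,-0.4,0,0,0],[0,0,0,-0.6,0,0,0],[0,0,0,-0.8,0,0,0],[0,0,0,-0.95,0,0,0],[0,0,0,-0.95,0,0,0]]';  python3 -m creep '[[0,0,0,-0.03,0,0,0],[0,0,0,-0.06,0,0,0],[0,0,0,-0.06,0,0,0]]' 20; python3 -m creep '[[0,0,0,-0.02,0,0,0],[0,0,0,-0.03,0,0,0],[0,0,0,-0.03,0,0,0]]'
```

```text
clock: 77.9
tool_pos: [489.7, -409.6, 73.5]
eef_rot: [2.065, 1.032, -1.325]
contact_force: [0.5, 0.6, -1.9]
opening: 0.635
gripper_force: 45.0
clock: 78.2
tool_pos: [490.9, -410.2, 70.5]
eef_rot: [2.066, 1.03, -1.32]
contact_force: [0.0, 1.1, -2.3]
opening: 0.643
gripper_force: 20.0
clock: 78.5
tool_pos: [490.7, -410.1, 67.3]
eef_rot: [2.066, 1.03, -1.321]
contact_force: [-0.6, -0.2, -1.8]
opening: 0.641
gripper_force: 20.0
```

```bash
python3 -m creep '[[0,0,0,-0.02,0,0,0],[0,0,0,-0.03,0,0,0],[0,0,0,-0.03,0,0,0]]'; python3 -m creep '[[0,0,0,-0.01,0,0,0],[0,0,0,-0.02,0,0,0],[0,0,0,-0.02,0,0,0]]'
```

```text
clock: 78.8
tool_pos: [490.6, -410.1, 64.1]
eef_rot: [2.066, 1.03, -1.321]
contact_force: [-0.6, 0.3, -2.1]
opening: 0.642
gripper_force: 20.0
clock: 79.1
tool_pos: [490.7, -410.2, 63.0]
eef_rot: [2.065, 1.029, -1.322]
contact_force: [-1.0, 2.8, 2.2]
opening: 0.646
gripper_force: 20.0
```

```bash
python3 -m creep '[[0,0,0,-0.01,0,0,0],[0,0,0,-0.02,0,0,0],[0,0,0,-0.02,0,0,0]]' 10; python3 -m creep '[[0,0,0,0.01,0,0,0],[0,0,0,0.02,0,0,0],[0,0,0,0.02,0,0,0]]' 6;  python3 -m creep '[[0.68,0,0,0,0,0,0],[0.72,0,0,0,0,0,0],[0.8,0,0,0,0,0,0],[1,0,0,0,0,0,0],[1,0,0,0,0,0,0],[1,0,0,0,0,0,0]]'; python3 -m creep '[[1,0.27,0.36,0.21,0,0,0],[1,0.55,0.72,0.42,0,0,0],[1,0.55,0.72,0.42,0,0,0],[1,0.55,0.72,0.42,0,0,0]]'; python3 -m creep '[[1,0.2,0.4,0.4,0,0,0],[1,0.2,0.9,0.8,0,0,0],[1,0.2,0.9,0.8,0,0,0],[1,0.2,0.9,0.8,0,0,0]]'; python3 -m creep '[[1,0,0.4,0.4,0,0,0],[1,0,0.9,0.4,0,0,0],[1,0,0.9,0.4,0,0,0],[1,0,0.9,0.4,0,0,0]]'
python3 - <<'E'
from h import *
s=env.read_state();print(s["clock"],s["tool_pos"])
import pickle
c=cam("top");save(c,"t15.png");d=cam("scene");save(d,"s15.png");pickle.dump((c,d),open("c15.pkl","wb"))
print(balls(c))
a=cv2.cvtColor(c["color"],cv2.COLOR_RGB2HSV)
# non-cork pixels over the board region, and predicted outlines
def box(b,yaw,w,d_,z0,z1):
    r=np.radians(yaw);X=np.array([np.cos(r),np.sin(r)]);Y=np.array([-X[1],X[0]])
    return np.array([[*(np.array(b)+sx*w/2*X+sy*d_/2*Y),z] for z in(z0,z1) for sx in(-1,1) for sy in(-1,1)])
for nm,b,w,d_,h in(("glue",(519.7,-480.6),50,50,115),("tin",(509.7,-386.2),40,56,125)):
    yaw=np.degrees(np.arctan2(-.734,-.679)) if nm=="glue" else np.degrees(np.arctan2(-.797,-.605))
    for cc,n in((c,"top"),(d,"scene")):
        q=w2px(cc,box(b,yaw,w,d_,6,6+h));print(nm,n,q.min(0).round(),q.max(0).round(), "axis",w2px(cc,[[*b,6],[*b,6+h]]).round().tolist())
for cc,n,x0,x1,y0,y1 in((c,"top",440,570,150,290),(d,"scene",200,340,50,180)):
    a=cv2.cvtColor(cc["color"],cv2.COLOR_RGB2HSV)
    m=((a[...,1]<70)&(a[...,2]>125)).astype(np.uint8)
    k,l,st,ce=cv2.connectedComponentsWithStats(m[y0:y1,x0:x1])
    for i in range(1,k):
        if st[i][4]>60: print(n,st[i][:5]+[x0,y0,0,0,0],ce[i]+[x0,y0])
E
```

```text
clock: 79.4
tool_pos: [489.8, -410.3, 62.4]
eef_rot: [2.065, 1.026, -1.325]
contact_force: [-2.2, 7.8, 10.3]
opening: 0.645
gripper_force: 10.0
clock: 79.7
tool_pos: [490.5, -410.2, 62.4]
eef_rot: [2.066, 1.03, -1.321]
contact_force: [-2.1, 1.2, 1.4]
opening: 0.647
gripper_force: 6.0
clock: 80.3
tool_pos: [490.7, -410.1, 62.3]
eef_rot: [2.066, 1.03, -1.321]
contact_force: [0.2, 0.6, -0.4]
opening: 0.96
gripper_force: 0.0
clock: 80.7
tool_pos: [547.1, -337.1, 104.3]
eef_rot: [2.065, 1.032, -1.318]
contact_force: [-0.6, 0.2, 0.5]
opening: 1.002
gripper_force: 0.0
clock: 81.1
tool_pos: [566.9, -246.3, 185.5]
eef_rot: [2.065, 1.032, -1.317]
contact_force: [0.4, -0.3, -0.5]
opening: 0.996
gripper_force: 0.0
clock: 81.5
tool_pos: [565.4, -158.0, 223.1]
eef_rot: [2.064, 1.032, -1.322]
contact_force: [-0.2, -0.6, 0.3]
opening: 1.0
gripper_force: 0.0
81.5 [ 565.44386453 -157.95462013  223.11827504]
[]
glue top [493. 204.] [539. 233.] axis [[506.0, 218.0], [524.0, 218.0]]
glue scene [249.  87.] [269. 122.] axis [[261.0, 116.0], [258.0, 92.0]]
tin top [460. 208.] [501. 235.] axis [[472.0, 221.0], [487.0, 221.0]]
tin scene [264. 101.] [284. 136.] axis [[276.0, 131.0], [273.0, 105.0]]
top [ 463  206   75   32 1187] [498.01853412 221.28222409]
scene [216  50  30  11 187] [229.82352941  53.14438503]
scene [ 250   81   36   53 1003] [267.40378863 110.85343968]
scene [321 126  19  19 159] [329.35849057 133.08176101]
```

```bash
python3 -m creep '[[1,0,0,0.1,0.07,-0.05,0],[1,0,0,0.2,0.14,-0.11,0],[1,0,0,0.2,0.21,-0.16,0],[1,0,0,0.2,0.28,-0.22,0],[1,0,0,0.2,0.35,-0.27,0],[1,0,0,0.2,0.42,-0.33,0],[1,0,0,0.2,0.5,-0.38,0],[1,0,0,0.2,0.575,-0.436,0],[1,0,0,0.2,0.575,-0.436,0],[1,0,0,0.2,0.575,-0.436,0],[1,0,0,0.2,0.575,-0.436,0]]'
python3 - <<'E'
from h import *
import pickle
c=cam("top");print(balls(c));save(c,"t16.png")
c0=pickle.load(open("c0.pkl","rb"))["top"]
# bystanders: change against the first picture
d=cv2.absdiff(c["color"],c0["color"]).max(2)
for n,(x,y,w,h) in dict(tub=(362,106,36,36),tape=(400,258,40,40),brush=(208,260,74,32),tile=(296,108,42,34),clamp=(420,124,54,24),driver=(160,130,18,75)).items(): print(n,(d[y:y+h,x:x+w]>40).mean().round(3))
print(env.read_state()["clock"],env.read_state()["contact_force"].round(1))
E
```

```text
clock: 82.7
tool_pos: [565.3, -158.2, 243.4]
eef_rot: [2.811, 1.401, -0.008]
contact_force: [0.7, 1.1, -0.1]
opening: 1.001
gripper_force: 0.0
[([623.4, 259.8], (234, 166, 16, 17, 214)), ([573.7, 275.0], (228, 183, 16, 18, 220)), ([506.0, 292.2], (221, 207, 16, 18, 216)), ([449.6, 309.8], (214, 227, 16, 18, 218))]
tub 0.0
tape 0.888
brush 0.0
tile 0.0
clamp 0.132
driver 0.0
82.75 [0.7 0.3 1. ]
```

Run:
```python
import cv2
a=cv2.imread("pics/top0.png")
for f in("t12","t13","t15","t16"):
    d=cv2.absdiff(a,cv2.imread(f"pics/{f}.png")).max(2)>40
    print(f,"clamp",d[124:148,420:474].mean().round(3),"tape",d[258:298,400:440].mean().round(3))
d=cv2.absdiff(a,cv2.imread("pics/t16.png")).max(2)>40
import numpy as np
ys,xs=np.nonzero(d[124:148,420:474]);print(xs.min()+420,xs.max()+420,ys.min()+124,ys.max()+124)
print(d[150:290,440:460].mean())
```

```text
t12 clamp 0.0 tape 0.603
t13 clamp 0.568 tape 0.0
t15 clamp 0.0 tape 0.0
t16 clamp 0.132 tape 0.888
420 443 133 147
0.6814285714285714
```

At t15 (after the last release) both the clamp and tape regions are unchanged from the start. The current differences come from the arm blocking the view. Everything is in place, so I'm handing in.

```bash
python3 -c "
from rig import env
print(env.hand_in())"
```

```text
the job is handed in; nothing more can be done
None
```

I handed the job in at 83 s of the 210 s; no verdict came back. By the final camera checks the bin is upright with all four white balls on its floor, the glue bottle and tin stand on the cork board, and the bystanders have not moved.

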